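# Put a big lantern cell on charge beside the pizza oven

### The job

Put the large cell from the wooden cradle on charge: with its flat end push the charger's sprung slider back far enough to make room, lower the cell fully down into the trough with its button end facing the head contact, and let go so that the slider holds it there. Work gently and by feel: do not force the slider, the contacts or the cell, and leave the other things as they are.

Things in the scene. Friction and masses are not known exactly. Their poses are not given: they have to be found in the camera images.
- charger: single-bay charger for round cells, dark plastic, 182 x 60 mm, base 16 mm high, fixed to the bench. Origin: on the bench under the trough's centre line. Its x axis runs along the trough from the slider (-x) to the head (+x). An end housing 28 mm high stands behind the slider at x -63 to -53 mm.
- head_contact (a point): centre of the head's upright contact face, where the button of the cell must rest: at x=+45 mm, y=0, 34 mm above the bench; axes as the charger's. The head is a block with a flat top 40 mm above the bench, 56 mm wide, reaching to x=+85 mm.
- slider_face (a point): point on the slider's face (which looks to the charger's +x), on the centre line, 34 mm above the bench; axes as the charger's. At rest 40 mm from head_contact, at the hard stop 70 mm, with the large cell in 67 mm. The spring pushes back with 2.5 N at rest and 9 N at the stop; nothing latches it, it slides only along the charger's x. Slider and head faces are plated, friction about 0.3.
- slider: the charger's sprung slider: an upright grey plastic plate with thumb tab, 28 mm wide, 5 mm thick, its top 64 mm above the bench, 24 mm higher than the head: a cell held level above the head can push against it. Origin on the foot of its face, 16.5 mm above the bench; axes as the charger's.
- large_cell: the large round cell, 32 mm diameter, 67 mm long over all, about 140 g, grey sleeve; one end flat, the other with a steel button 12 mm across that stands out 3 mm. Origin in the middle of its length on its axis; x axis points to the button end. Lies level in one of the two grooves of the cradle, axis about 31 mm above the bench
- large_cell_button (a point): tip of the large cell's button, on its axis
- large_cell_flat (a point): centre of the large cell's flat end
- small_cell: a thinner cell, 18 mm diameter, 65 mm long, in the other groove of the cradle; stays there. Origin in the middle of its length on its axis
- cradle: wooden cradle, 100 x 118 mm, fixed to the bench, with two parallel grooves along its x axis at y=-31 and +31 mm; groove rails' top is 16 mm above the bench, cells stand out above. Origin: centre of its underside
- shaker: glass shaker jar with steel cap, 48 mm diameter, 95 mm high; bystander. Origin: centre of its underside
- gas_can: dark steel gas cylinder, 98 mm diameter, 205 mm high; bystander. Origin: centre of its underside
- turner: turner with black handle, 300 mm long, lying flat; bystander
- seat (a point): where the middle of the large cell's axis lies once seated (charger x=+11.5 mm, y=0, 34 mm above the bench); axes as the charger's. The cell rests along x in two 45 degree V ribs (charger x -20 to -8 and +30 to +42 mm, about 27 mm high); between the ribs fingers have 38 mm of free length on both sides of the cell, down to the base top at 16 mm.
Things that resemble listed ones, but are neither listed nor needed, are in the scene too. There is more than one size of the charger; the job needs the smallest. What is shaped like the large_cell but orange or pink is not meant.

How it is judged:
By the outcome, as a careful person would: the job done as asked, in the order asked, and still so for the second after the job is handed in, with the robot touching nothing.
It also fails if it takes over 54 s, if anything falls off the work surface, if the arm or the gripper's body presses on something with over 40 N, if the wrist force passes 120 N, or if a joint passes its speed limit or range.

### The arm

A 6-joint arm with a two-finger parallel gripper is mounted at the origin on the work surface. World frame = base frame: x ahead of the robot, y to its left, z up, the work surface at z = 0. Lengths are in m, angles in rad, forces in N, time in s.
With the tool pointing down it reaches from about 0.25 to 0.725 m from the base axis. Payload 4 kg.
Tool frame: the origin (TCP) lies on the centre line of the jaws, within the pads' length; the fingertips stand 19 mm ahead of it and the grasp point (between the pads) is the TCP; z points along the fingers, y is the direction in which the jaws open and shut (so a half turn about z gives the same grasp; the last joint's range is limited). The gripper opens to 85 mm and grips with 20 to 120 N. Pads are 22 mm wide; open, the fingers measure 114 mm over their backs; the gripper's body (76 mm by 85 mm) begins 54 mm behind the grasp point. The pads swing forward as they close: fully open they stand 13 mm farther back than shut.
Start: joints at [1.188, 0.241, 0.005, 1.335, 0, 1.571], TCP at [0.187, 0.464, 0.25] pointing down, gripper open.
Joint ranges: [-2.72, 2.72], [-1.05, 1.87], [-1.09, 1.28], [-1.99, 2.15], [-1.42, 1.44], [-3.14, 3.14]. Speed limits (rad/s): [2.79, 2.79, 3.14, 3.14, 3.14, 3.14].

### API

Orientations are given as a unit quaternion [x, y, z, w].
In Python, from workcell import bot gives the robot as it stands. The module is installed in compiled form; this text tells all that it offers.
- The arm moves only by the shell command python3 -m handwheel 'ROWS' [OPENING]. ROWS is JSON, a list of rows, each an object of numbers: "dx", "dy", "dz": the shift along the tool's x, y, z as a fraction of full scale; "ax", "ay", "az": the turn, a rotation vector about the tool's x, y, z as a fraction of full scale. In form: [{"dx": .., "dy": .., "dz": .., "ax": .., "ay": .., "az": ..}, ...]. A call has 1 to 12 rows; each row shifts and turns the commanded pose from where the row before left it, along the tool's axes as they then stand; what a row does not reach is not made up. Full scale, the value 1, is 2.5 cm for a shift and 0.15 rad for a turn. A row lasts 1/10 s, in which the tool goes at most 50 mm and 8.59 degrees, less where a joint would pass 70% of its speed; a pose out of reach is approached as far as the arm can. A call with a number of a shift or a turn outside -1 to 1 is refused whole. A call with a gripper value outside its range is refused whole. OPENING is the gripper's target within -1 to 1 (fully open at 1, half-way at 0, shut at -1), set as the call begins (- or left out, the last holds). The fingers move at their own pace and stop on an object; the grip force is fixed at half the most. Time passes only in rows, so rows that do not move let the fingers close. It gives the time, the measured TCP pose, the force and the opening at its end, in the units of the state.
- bot.get_obs(): the state, without advancing time (a new reading comes with each control period).
- bot.camera(name): name is "side" or "top"; returns a dict with "img" (480x640x3 uint8, red, green, blue), "intrinsics" (3x3 intrinsics, pixels), "eye" and "rotation" of the camera in the world. Camera axes: x right, y down, z forward; pixel columns grow to the right and rows downward; lengths in m; the calibration is good to about 2 mm. A picture is of the moment at which its call begins. There is no depth.
- bot.job_done(): hands the job in, once; it reports no verdict.
Trained networks look in a picture, given as the dict that the camera call returned (one of the last four; its "shot" number tells which), for a name from the list of things; names that differ only in an ending like _2 or _b are one class to them, and where a whole thing is asked for, a point or a joint stands for the part that bears it (a point fixed in the world has none). Each returns a list of dicts, best first, with "confidence" (0 to 1); they miss things now and then, are a little off and sometimes report something else, mostly with a low value. They report only what shows in the picture. A call takes as long as a camera call. They do not tell look-alikes from the thing itself.
- bot.trace(thing, picture): "region" (480x640 bool, what is visible of it) and "rect" ([centre column, centre row, width, height] in pixels, round what is visible of it).
The state is a dict: "clock": time; "joint_pos": joint angles; "joint_vel": joint speeds; "tau": joint torques, N m; "eef_pos": TCP position; "tool_rot": TCP orientation; "ft_force": force on the tool from outside, world axes, zero at the start; "ft_torque": the same for the moment, N m; "grip_width": finger opening in m.
Only numpy, scipy, OpenCV 4.12 (cv2) and the standard library are available. Lean on these libraries where they do the work, as an engineer would, in place of code of your own. Each camera call takes 0.05 s, during which the arm holds its last target.

## Working session

There is one attempt and no reset: what is moved stays moved. The work goes in short steps, Python scripts to look and compute and a shell command to move; the robot and the scene stay as the last step left them, time stands still between calls to the robot, and variables do not carry over. Pictures are saved under pics/ and viewed, and the job is handed in when it is done.

```bash
mkdir -p pics
cat > h.py <<'E'
import numpy as np, cv2
from workcell import bot
def save(p,name,crop=None):
    im=p["img"][:,:,::-1]
    if crop: 
        a,b,c,d=crop; im=cv2.resize(im[b:d,a:c],None,fx=min(800/(c-a),600/(d-b)),fy=min(800/(c-a),600/(d-b)),interpolation=cv2.INTER_CUBIC)
    cv2.imwrite("pics/"+name,im)
def back(p,u,v,z):
    K=np.array(p["intrinsics"]);R=np.array(p["rotation"]);e=np.array(p["eye"])
    d=R@np.linalg.inv(K)@np.array([u,v,1.]); return e+d*(z-e[2])/d[2]
def proj(p,X):
    K=np.array(p["intrinsics"]);R=np.array(p["rotation"]);e=np.array(p["eye"])
    c=K@(R.T@(np.array(X)-e)); return c[:2]/c[2]
E
python3 - <<'E'
from h import *
t=bot.camera("top");s=bot.camera("side")
save(t,"top0.png");save(s,"side0.png")
for n,p in(("top",t),("side",s)):
    print(n,np.round(p["eye"],3),np.round(p["rotation"],3).tolist(),np.round(p["intrinsics"],1).tolist())
    for th in["charger","slider","large_cell","small_cell","cradle","shaker","gas_can","large_cell_button"]:
        for r in bot.trace(th,p): print(th,round(r["confidence"],2),np.round(r["rect"],1).tolist(), np.round(back(p,r["rect"][0],r["rect"][1],0.03),3).tolist())
print(bot.get_obs())
E
```

```text
top [0.452 0.013 1.478] [0.707, -0.706, 0.024, -0.024] [[507.2, 0.0, 325.3], [0.0, 507.2, 232.9], [0.0, 0.0, 1.0]]Traceback (most recent call last):
  File "<stdin>", line 7, in <module>
  File "h.py", line 10, in back
    d=R@np.linalg.inv(K)@np.array([u,v,1.]); return e+d*(z-e[2])/d[2]
      ~^~~~~~~~~~~~~~~~~
ValueError: matmul: Input operand 1 has a mismatch in its core dimension 0, with gufunc signature (n?,k),(k,m?)->(n?,m?) (size 3 is different from 4)
```

```bash
sed -i 's/R=np.array(p\["rotation"\])/R=Rot.from_quat(p["rotation"]).as_matrix()/; 1a from scipy.spatial.transform import Rotation as Rot' h.py
python3 - <<'E'
from h import *
t=bot.camera("top");s=bot.camera("side")
save(t,"top0.png");save(s,"side0.png")
for n,p in(("top",t),("side",s)):
    print(n,np.round(p["eye"],3),np.round(p["rotation"],3).tolist(),np.round(p["intrinsics"],1).tolist())
    for th in["charger","slider","large_cell","small_cell","cradle","shaker","gas_can","large_cell_button"]:
        for r in bot.trace(th,p): print(th,round(r["confidence"],2),np.round(r["rect"],1).tolist(), np.round(back(p,r["rect"][0],r["rect"][1],0.03),3).tolist())
print(bot.get_obs())
E
```

```text
top [0.452 0.013 1.478] [0.707, -0.706, 0.024, -0.024] [[507.2, 0.0, 325.3], [0.0, 507.2, 232.9], [0.0, 0.0, 1.0]]
charger 0.98 [370.2, 308.4, 51.4, 91.4] [0.336, -0.115, 0.03]
charger 0.64 [262.1, 232.5, 44.1, 58.3] [0.551, 0.194, 0.03]
charger 0.57 [225.7, 321.2, 52.6, 93.6] [0.299, 0.294, 0.03]
slider 0.52 [374.7, 319.5, 14.4, 14.7] [0.305, -0.127, 0.03]
large_cell 0.77 [408.6, 227.3, 16.8, 22.8] [0.567, -0.225, 0.03]
large_cell 0.47 [393.1, 185.1, 19.4, 21.4] [0.688, -0.182, 0.03]
large_cell 0.47 [444.2, 177.8, 23.6, 23.4] [0.71, -0.329, 0.03]
small_cell 0.57 [388.0, 233.2, 11.3, 23.6] [0.55, -0.166, 0.03]
cradle 0.7 [395.6, 229.1, 48.7, 42.8] [0.561, -0.188, 0.03]
gas_can 0.79 [180.6, 216.7, 48.0, 43.5] [0.596, 0.428, 0.03]
large_cell_button 0.79 [406.8, 225.8, 19.5, 27.3] [0.571, -0.22, 0.03]
large_cell_button 0.64 [394.3, 181.6, 20.2, 19.9] [0.699, -0.185, 0.03]
large_cell_button 0.49 [441.4, 179.1, 22.3, 23.1] [0.706, -0.321, 0.03]
side [ 0.428 -1.051  0.868] [0.896, -0.048, 0.028, -0.441] [[568.9, 0.0, 311.0], [0.0, 568.9, 244.7], [0.0, 0.0, 1.0]]
charger 0.6 [204.8, 194.0, 
[... 1160 characters left out ...]
0.698, -0.341, 0.03]
{'clock': 1.05, 'joint_pos': array([ 1.18801884e+00,  2.40584811e-01,  4.98769646e-03,  1.33521925e+00,
       -3.76049063e-06,  1.57078428e+00]), 'joint_vel': array([ 0.00094618, -0.00160889, -0.00045253,  0.00143134, -0.00080917,
       -0.00061917]), 'tau': array([-6.36113327e-05, -3.72219515e+01,  2.52696759e+01,  1.29060365e-03,
        6.84564316e-05,  1.47092254e-05]), 'eef_pos': array([0.18674503, 0.4638022 , 0.25030935]), 'tool_rot': array([ 1.90216551e-01,  9.81742157e-01, -1.01912981e-05, -5.95155309e-08]), 'ft_force': array([ 0.26866612,  0.43731288, -0.01288597]), 'ft_torque': array([-0.01480725,  0.02644084,  0.00654208]), 'grip_width': 0.08501442524483506}
```

View pics/top0.png

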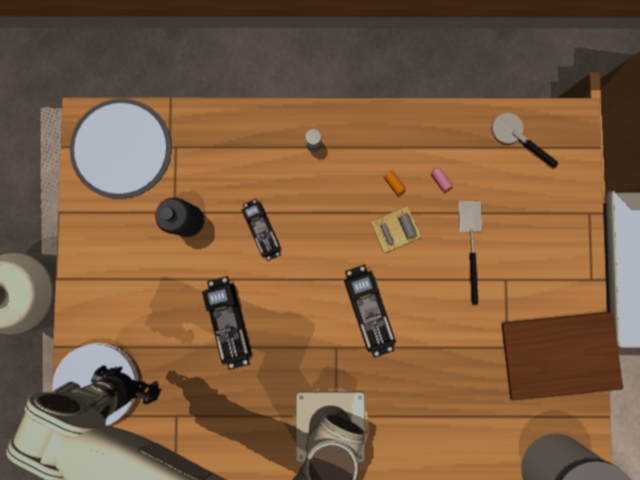

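View pics/side0.png

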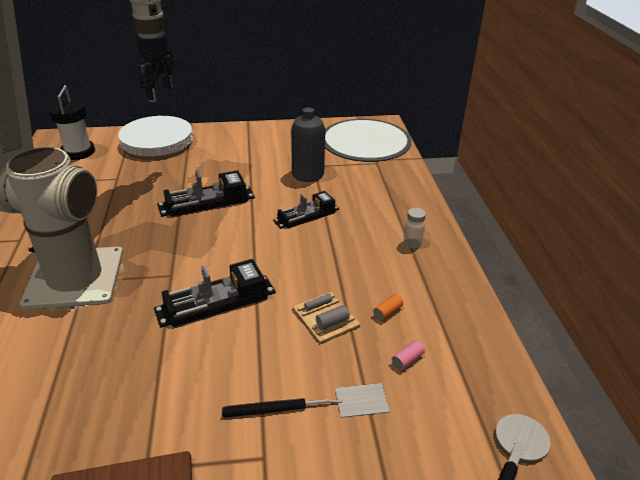

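Run:
```python
from h import *
t=bot.camera("top");s=bot.camera("side")
save(t,"t_ch.png",(225,190,305,270));save(s,"s_ch.png",(265,180,345,240))
save(t,"t_cr.png",(360,200,430,260));save(s,"s_cr.png",(285,280,365,340))
```

```text
(no output)
```

View pics/t_ch.png

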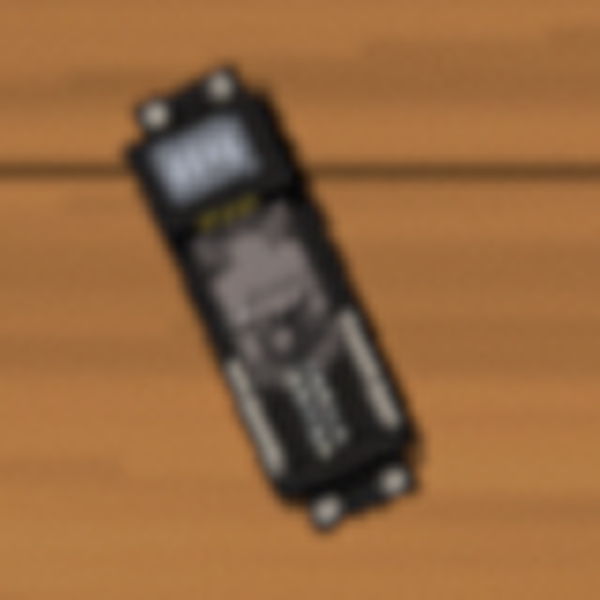

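View pics/s_ch.png

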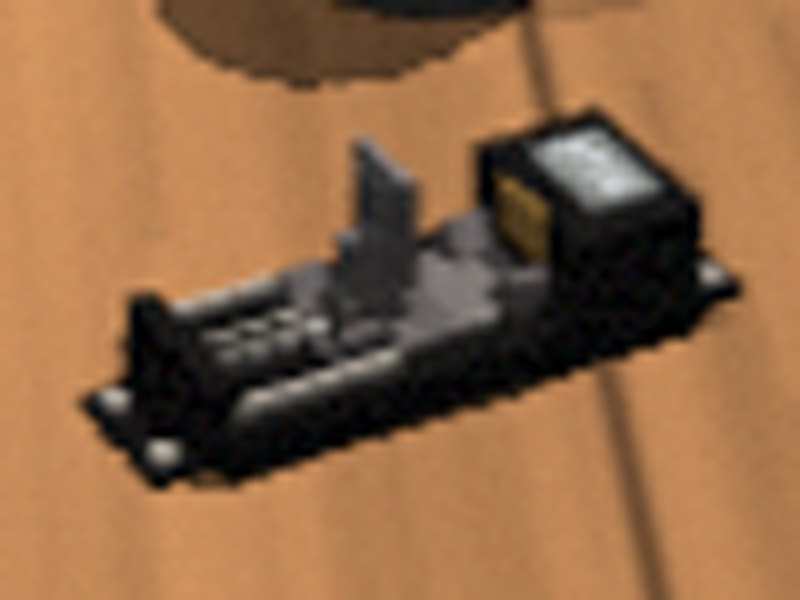

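View pics/t_cr.png

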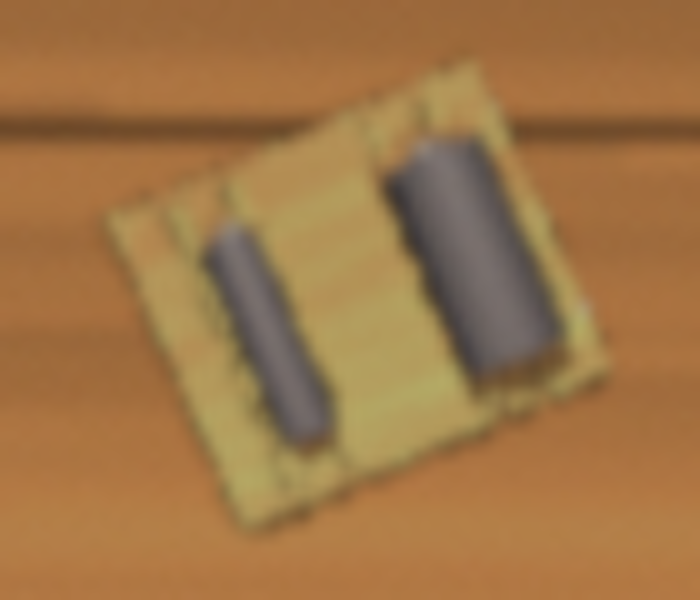

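View pics/s_cr.png

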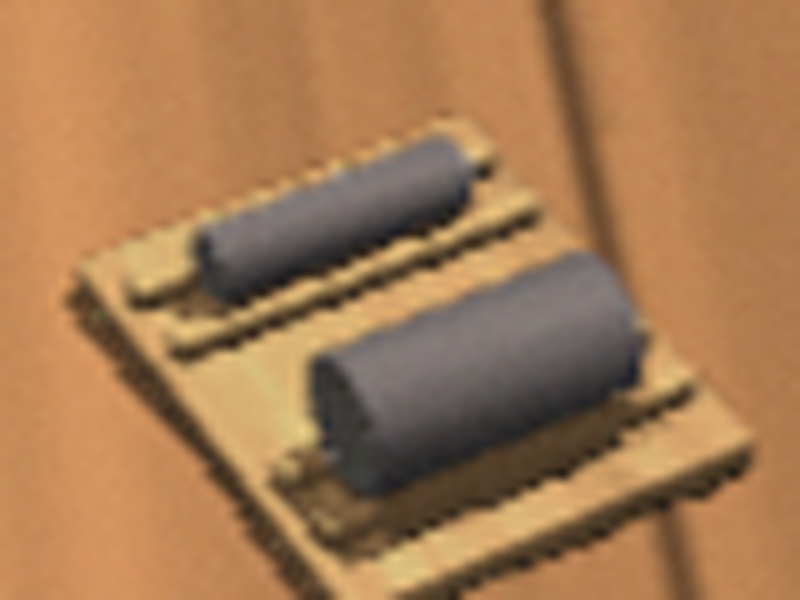

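```bash
cat > m.py <<'E'
from h import *
from scipy.optimize import least_squares
import pickle
t=bot.camera("top");s=bot.camera("side")
pickle.dump((t,s),open("cams.pkl","wb"))
def full(p,x,y,sc,o): return ((x+.5)/sc-.5+o[0],(y+.5)/sc-.5+o[1])
T=lambda x,y:full(t,x,y,7.5,(225,190)); S=lambda x,y:full(s,x,y,10,(265,180))
# charger frame pts
obs=[(t,(85,28,.04),T(130,150)),(t,(85,-28,.04),T(268,92)),
(s,(85,28,.04),S(595,108)),(s,(85,-28,.04),S(700,200)),(s,(45,28,.04),S(480,148)),(s,(45,-28,.04),S(552,253)),
(s,(5,14,.064),S(365,138)),(s,(5,-14,.064),S(415,183)),
(s,(-63,28,.028),S(132,298))]
def X(q,m): 
    c,sn=np.cos(q[2]),np.sin(q[2]); x,y=m[0]/1e3,m[1]/1e3
    return np.array([q[0]+c*x-sn*y,q[1]+sn*x+c*y,m[2]])
f=lambda q:np.concatenate([proj(p,X(q,m))-np.array(o) for p,m,o in obs])
r=least_squares(f,[.55,.19,.4],loss="soft_l1"); print("charger",r.x,np.round(f(r.x).reshape(-1,2),1).tolist())
# screw check
for a in((155,115),(220,85),(328,510),(395,480)):
    w=back(t,*T(*a),.008)[:2]-r.x[:2]; c,sn=np.cos(r.x[2]),np.sin(r.x[2]); print("screw",np.round([c*w[0]+sn*w[1],-sn*w[0]+c*w[1]],4))
# cell
for n,p in(("top",t),("side",s)):
  for th in("large_cell","small_cell","cradle","charger"):
    for d in bot.trace(th,p)[:3]:
        m=cv2.moments(d["region"].astype(np.uint8),True); u,v=m["m10"]/m["m00"],m["m01"]/m["m00"]
        print(n,th,round(d["confidence"],2),[round(u,1),round(v,1)],np.round(back(p,u,v,.035),4),cv2.minAreaRect(np.argwhere(d["region"])[:,::-1].astype(np.float32)))
C=lambda x,y:full(t,x,y,10,(360,200))
for k,a,z in(("FL",(392,180),.031),("FR",(480,138),.031),("NL",(475,380),.031),("NR",(565,345),.031),("cradle L",(110,210),.016),("crT",(475,60),.016),("crR",(610,370),.016),("crB",(245,530),.016),("sF",(230,225),.022),("sN",(312,445),.022)):
    print(k,np.round(back(t,*C(*a),z),4))
E
python3 m.py
```

```text
charger [0.54819479 0.19342692 0.39773657] [[-0.5, -0.1], [-0.7, 0.1], [0.4, 0.5], [0.5, 1.2], [-0.9, 0.3], [2.3, -0.1], [-0.1, -0.0], [0.1, 0.6], [-2.0, -0.3]]
screw [0.0986 0.0162]
screw [ 0.0997 -0.0115]
screw [-0.0693  0.0123]
screw [-0.0685 -0.016 ]
top large_cell 0.76 [441.8, 179.1] [ 0.7054 -0.3213  0.035 ] ((441.3780517578125, 178.5975799560547), (22.64519500732422, 12.02538013458252), 51.34019470214844)
top large_cell 0.58 [407.0, 224.6] [ 0.574 -0.22   0.035] ((406.80242919921875, 224.3219451904297), (22.768827438354492, 10.546298027038574), 65.224853515625)
top large_cell 0.53 [394.1, 181.5] [ 0.6978 -0.1842  0.035 ] ((394.0853576660156, 181.731689453125), (22.801372528076172, 11.713031768798828), 51.34019470214844)
top cradle 0.89 [393.6, 229.5] [ 0.5598 -0.1817  0.035 ] ((395.3362121582031, 228.78448486328125), (35.05881881713867, 42.018062591552734), 66.80140686035156)
top charger 0.93 [261.5, 229.5] [0.5591 0.1951 0.035 ] ((261.4622802734375, 229.30392456054688), (60.78628921508789, 21.480239868164062), 67.01129150390625)
top charger 0.57 [369.6, 310.5] [ 0.3305 -0.112
[... 1320 characters left out ...]
0727539062, 288.8660888671875), (50.76568603515625, 120.38431549072266), 73.16252899169922)
side charger 0.8 [305.9, 210.3] [0.5564 0.1708 0.035 ] ((302.59075927734375, 208.06008911132812), (28.356847763061523, 66.16598510742188), 72.18110656738281)
side charger 0.62 [205.8, 194.9] [0.295  0.2708 0.035 ] ((202.3291778564453, 190.1106719970703), (40.04651641845703, 95.79240417480469), 77.6192398071289)
FL [ 0.5945 -0.1973  0.031 ]
FR [ 0.6066 -0.2226  0.031 ]
NL [ 0.5371 -0.2206  0.031 ]
NR [ 0.5472 -0.2464  0.031 ]
cradle L [ 0.587  -0.1178  0.016 ]
crT [ 0.6309 -0.2238  0.016 ]
crR [ 0.541 -0.262  0.016]
crB [ 0.4946 -0.1563  0.016 ]
sF [ 0.5822 -0.1518  0.022 ]
sN [ 0.5188 -0.175   0.022 ]
```

```bash
cat > go.py <<'E'
import sys
from h import *
# usage: go x y z yaw(of charger/cell axis)  -> remaining shift in tool units (after turn) and turn
x,y,z,yaw=map(float,sys.argv[1:5]); o=bot.get_obs(); R=Rot.from_quat(o["tool_rot"])
G=Rot.from_matrix(np.array([[-np.cos(yaw),-np.sin(yaw),0],[-np.sin(yaw),np.cos(yaw),0],[0,0,-1]]).T)
d=np.array([x,y,z])-o["eef_pos"]
print("turn/.15",np.round((R.inv()*G).as_rotvec()/.15,3),"shift/.025 in goal axes",np.round(G.inv().apply(d)/.025,3),"now axes",np.round(R.inv().apply(d)/.025,3))
E
python3 go.py .5728 -.2211 .12 .39
python3 -m handwheel '[{"az":-1},{"az":-1},{"az":-1},{"az":-1},{"az":-1},{"az":-0.15},{}]' 0.18; python3 go.py .5728 -.2211 .12 .39
```

```text
turn/.15 [-0.    -0.    -5.152] shift/.025 in goal axes [ -3.867 -31.21    5.213] now axes [-24.558 -19.645   5.213]
turn/.15 [-0.    -0.    -5.152] shift/.025 in goal axes [ -3.867 -31.21    5.213] now axes [-24.558 -19.645   5.213]invalid input
```

```bash
python3 -m handwheel '[{"az":-1},{"az":-1},{"az":-1},{"az":-1},{"az":-1},{"az":-0.15},{"az":0}]' 0.18; python3 go.py .5728 -.2211 .12 .39
```

```text
turn/.15 [-0.    -0.    -5.152] shift/.025 in goal axes [ -3.867 -31.21    5.213] now axes [-24.558 -19.645   5.213]invalid input
```

Perhaps every key is required.

```bash
python3 -m handwheel '[{"dx":0,"dy":0,"dz":0,"ax":0,"ay":0,"az":-1},{"dx":0,"dy":0,"dz":0,"ax":0,"ay":0,"az":-1},{"dx":0,"dy":0,"dz":0,"ax":0,"ay":0,"az":-1},{"dx":0,"dy":0,"dz":0,"ax":0,"ay":0,"az":-1},{"dx":0,"dy":0,"dz":0,"ax":0,"ay":0,"az":-1},{"dx":0,"dy":0,"dz":0,"ax":0,"ay":0,"az":-0.15},{"dx":0,"dy":0,"dz":0,"ax":0,"ay":0,"az":0}]' 0.18; python3 go.py .5728 -.2211 .12 .39
```

```text
clock: 2.35
eef_pos: [0.1867, 0.4638, 0.2503]
tool_rot: [-0.192, 0.981, -0.0, -0.0]
ft_force: [0.4, -0.5, -0.1]
grip_width: 0.0503
turn/.15 [-0.001 -0.    -0.018] shift/.025 in goal axes [ -3.867 -31.209   5.211] now axes [ -3.95  -31.199   5.213]
```

```bash
python3 -m handwheel '[{"dx":-0.12,"dy":-1,"dz":0,"ax":0,"ay":0,"az":0},{"dx":-0.12,"dy":-1,"dz":0,"ax":0,"ay":0,"az":0},{"dx":-0.12,"dy":-1,"dz":0,"ax":0,"ay":0,"az":0},{"dx":-0.12,"dy":-1,"dz":0,"ax":0,"ay":0,"az":0},{"dx":-0.12,"dy":-1,"dz":0,"ax":0,"ay":0,"az":0},{"dx":-0.12,"dy":-1,"dz":0,"ax":0,"ay":0,"az":0},{"dx":-0.12,"dy":-1,"dz":0,"ax":0,"ay":0,"az":0},{"dx":-0.12,"dy":-1,"dz":0,"ax":0,"ay":0,"az":0},{"dx":-0.12,"dy":-1,"dz":0,"ax":0,"ay":0,"az":0},{"dx":-0.12,"dy":-1,"dz":0,"ax":0,"ay":0,"az":0},{"dx":-0.12,"dy":-1,"dz":0,"ax":0,"ay":0,"az":0},{"dx":-0.12,"dy":-1,"dz":0,"ax":0,"ay":0,"az":0}]'
python3 -m handwheel '[{"dx":-0.12,"dy":-1,"dz":0,"ax":0,"ay":0,"az":0},{"dx":-0.12,"dy":-1,"dz":0,"ax":0,"ay":0,"az":0},{"dx":-0.12,"dy":-1,"dz":0,"ax":0,"ay":0,"az":0},{"dx":-0.12,"dy":-1,"dz":0,"ax":0,"ay":0,"az":0},{"dx":-0.12,"dy":-1,"dz":0,"ax":0,"ay":0,"az":0},{"dx":-0.12,"dy":-1,"dz":0,"ax":0,"ay":0,"az":0},{"dx":-0.12,"dy":-1,"dz":0,"ax":0,"ay":0,"az":0},{"dx":-0.12,"dy":-1,"dz":0,"ax":0,"ay":0,"az":0},{"dx":-0.12,"dy":-1,"dz":0,"ax":0,"ay":0,"az":0},{"dx":-0.12,"dy":-1,"dz":0,"ax":0,"ay":0,"az":0},{"dx":-0.12,"dy":-1,"dz":0,"ax":0,"ay":0,"az":0},{"dx":-0.12,"dy":-1,"dz":0,"ax":0,"ay":0,"az":0}]'
python3 go.py .5728 -.2211 .12 .39
```

```text
clock: 3.55
eef_pos: [0.3344, 0.1991, 0.2505]
tool_rot: [-0.192, 0.981, 0.0, 0.0]
ft_force: [0.9, -0.2, -0.3]
grip_width: 0.0502
clock: 4.75
eef_pos: [0.4817, -0.0648, 0.2504]
tool_rot: [-0.192, 0.981, 0.0, 0.0]
ft_force: [0.5, 1.3, -0.5]
grip_width: 0.0508
turn/.15 [-0.     0.001 -0.02 ] shift/.025 in goal axes [-0.993 -7.166  5.214] now axes [-1.013 -7.163  5.215]
```

```bash
python3 -m handwheel '[{"dx":-0.14,"dy":-1,"dz":0.4,"ax":0,"ay":0,"az":0},{"dx":-0.14,"dy":-1,"dz":0.6,"ax":0,"ay":0,"az":0},{"dx":-0.14,"dy":-1,"dz":0.8,"ax":0,"ay":0,"az":0},{"dx":-0.14,"dy":-1,"dz":0.8,"ax":0,"ay":0,"az":0},{"dx":-0.14,"dy":-1,"dz":0.8,"ax":0,"ay":0,"az":0},{"dx":-0.14,"dy":-1,"dz":0.6,"ax":0,"ay":0,"az":0},{"dx":-0.14,"dy":-0.9,"dz":0.4,"ax":0,"ay":0,"az":-0.02},{"dx":0,"dy":0,"dz":0,"ax":0,"ay":0,"az":0},{"dx":0,"dy":0,"dz":0,"ax":0,"ay":0,"az":0}]'
python3 go.py .5728 -.2211 .037 .39
python3 - <<'E'
from h import *
t=bot.camera("top");s=bot.camera("side")
save(t,"t1.png",(360,190,440,250));save(s,"s1.png",(265,240,385,330))
print(proj(t,bot.get_obs()["eef_pos"]),proj(s,bot.get_obs()["eef_pos"]))
E
```

```text
clock: 5.65
eef_pos: [0.5691, -0.2142, 0.1397]
tool_rot: [-0.194, 0.981, 0.001, -0.001]
ft_force: [-0.0, -0.7, -0.5]
grip_width: 0.0503
turn/.15 [ 0.009 -0.006  0.003] shift/.025 in goal axes [-0.031 -0.312  4.107] now axes [-0.035 -0.317  4.106]
[410.96923577 222.95651466] [332.68504646 274.79643873]
```

View pics/t1.png

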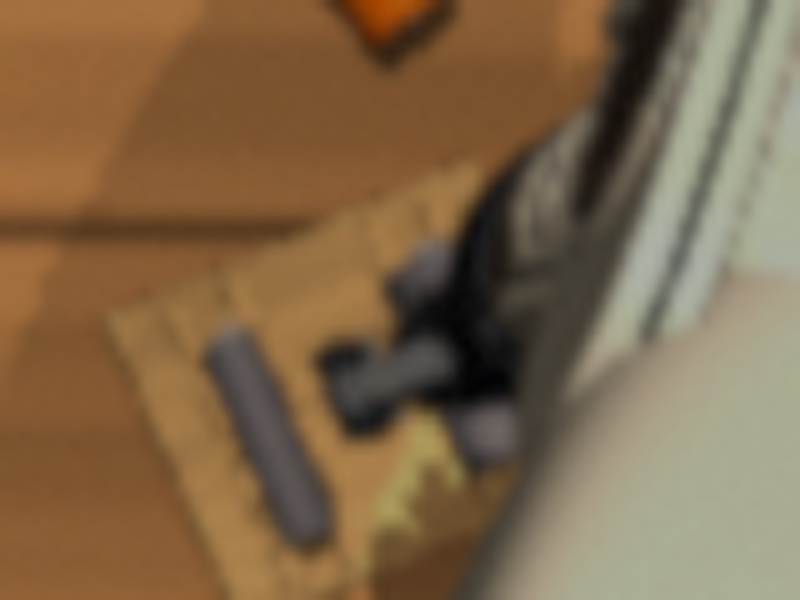

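View pics/s1.png

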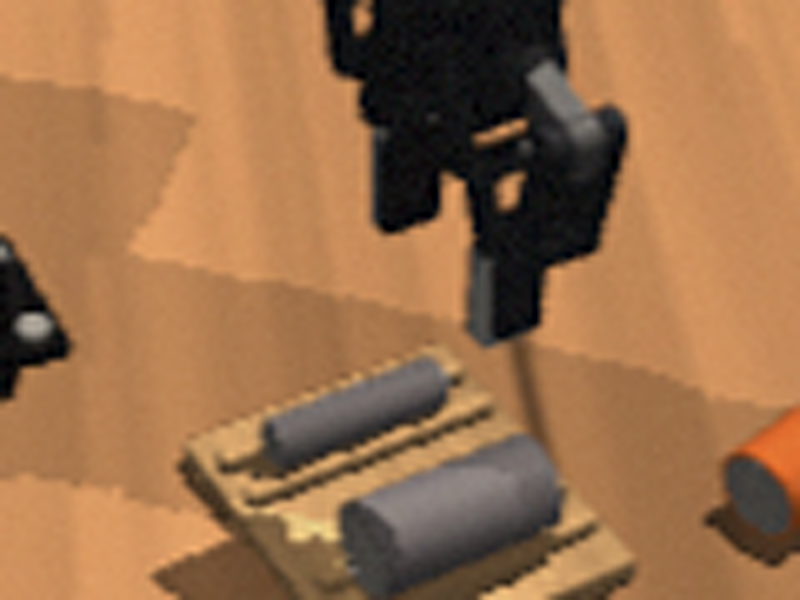

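```bash
python3 -m handwheel '[{"dx":-0.03,"dy":-0.31,"dz":0.5,"ax":0,"ay":0,"az":0},{"dx":0,"dy":0,"dz":0.8,"ax":0,"ay":0,"az":0},{"dx":0,"dy":0,"dz":0.8,"ax":0,"ay":0,"az":0},{"dx":0,"dy":0,"dz":0.7,"ax":0,"ay":0,"az":0},{"dx":0,"dy":0,"dz":0.5,"ax":0,"ay":0,"az":0},{"dx":0,"dy":0,"dz":0.4,"ax":0,"ay":0,"az":0},{"dx":0,"dy":0,"dz":0.36,"ax":0,"ay":0,"az":0},{"dx":0,"dy":0,"dz":0,"ax":0,"ay":0,"az":0},{"dx":0,"dy":0,"dz":0,"ax":0,"ay":0,"az":0}]'
python3 go.py .5728 -.2211 .038 .39
python3 - <<'E'
from h import *
t=bot.camera("top");s=bot.camera("side")
save(s,"s2.png",(265,250,385,340));save(t,"t2.png",(360,190,440,250))
E
```

```text
clock: 6.65
eef_pos: [0.5735, -0.2211, 0.0391]
tool_rot: [-0.195, 0.981, -0.0, 0.0]
ft_force: [0.0, -0.8, 0.2]
grip_width: 0.0504
turn/.15 [-0.003  0.003  0.018] shift/.025 in goal axes [0.025 0.009 0.044] now axes [0.025 0.009 0.044]
```

View pics/s2.png

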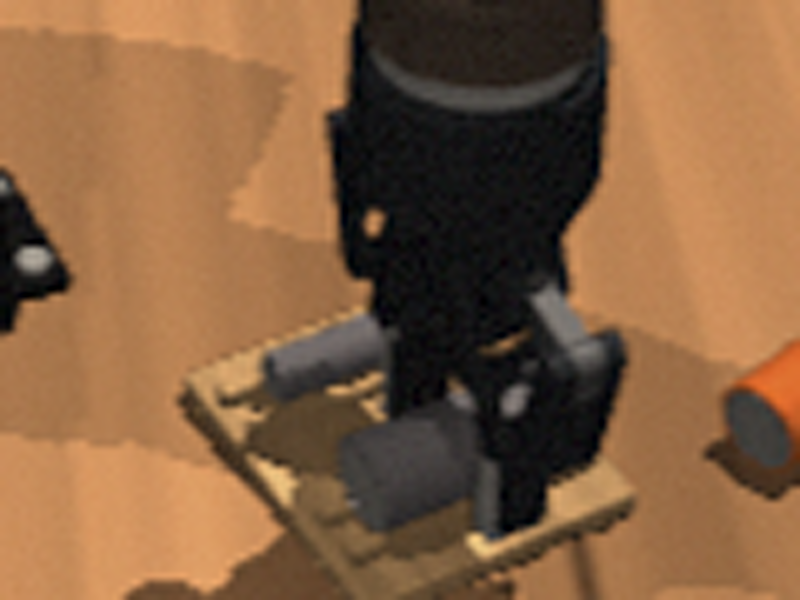

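```bash
python3 -m handwheel '[{"dx":0,"dy":0,"dz":0.03,"ax":0,"ay":0,"az":0},{"dx":0,"dy":0,"dz":0,"ax":0,"ay":0,"az":0},{"dx":0,"dy":0,"dz":0,"ax":0,"ay":0,"az":0},{"dx":0,"dy":0,"dz":0,"ax":0,"ay":0,"az":0}]' -0.13
python3 -m handwheel '[{"dx":0,"dy":0,"dz":0,"ax":0,"ay":0,"az":0},{"dx":0,"dy":0,"dz":0,"ax":0,"ay":0,"az":0},{"dx":0,"dy":0,"dz":0,"ax":0,"ay":0,"az":0},{"dx":0,"dy":0,"dz":0,"ax":0,"ay":0,"az":0}]' -0.3
python3 -m handwheel '[{"dx":0,"dy":0,"dz":0,"ax":0,"ay":0,"az":0},{"dx":0,"dy":0,"dz":0,"ax":0,"ay":0,"az":0},{"dx":0,"dy":0,"dz":0,"ax":0,"ay":0,"az":0},{"dx":0,"dy":0,"dz":0,"ax":0,"ay":0,"az":0}]' -1
```

```text
clock: 7.15
eef_pos: [0.5732, -0.2208, 0.0382]
tool_rot: [-0.195, 0.981, 0.0, 0.0]
ft_force: [0.6, 0.7, 0.5]
grip_width: 0.0368
clock: 7.55
eef_pos: [0.5731, -0.2206, 0.0385]
tool_rot: [-0.195, 0.981, 0.0, 0.0]
ft_force: [-2.4, 3.5, 5.4]
grip_width: 0.0306
clock: 7.95
eef_pos: [0.5731, -0.2205, 0.0386]
tool_rot: [-0.195, 0.981, 0.0, 0.0]
ft_force: [-2.8, 3.7, 6.2]
grip_width: 0.03
```

```bash
python3 -m handwheel '[{"dx":0,"dy":0,"dz":-0.1,"ax":0,"ay":0,"az":0},{"dx":0,"dy":0,"dz":-0.2,"ax":0,"ay":0,"az":0},{"dx":0,"dy":0,"dz":-0.4,"ax":0,"ay":0,"az":0},{"dx":0,"dy":0,"dz":-0.6,"ax":0,"ay":0,"az":0},{"dx":0,"dy":0,"dz":-0.8,"ax":0,"ay":0,"az":0},{"dx":0,"dy":0,"dz":-0.8,"ax":0,"ay":0,"az":0},{"dx":0,"dy":0,"dz":-0.5,"ax":0,"ay":0,"az":0},{"dx":0,"dy":0,"dz":-0.2,"ax":0,"ay":0,"az":0},{"dx":0,"dy":0,"dz":0,"ax":0,"ay":0,"az":0},{"dx":0,"dy":0,"dz":0,"ax":0,"ay":0,"az":0}]'
python3 - <<'E'
from h import *
t=bot.camera("top");s=bot.camera("side")
save(s,"s3.png",(285,220,365,280));save(t,"t3.png",(360,190,440,250))
E
```

```text
clock: 8.95
eef_pos: [0.5726, -0.2208, 0.1272]
tool_rot: [-0.195, 0.981, 0.0, -0.001]
ft_force: [0.4, 0.5, -1.7]
grip_width: 0.03
```

View pics/s3.png

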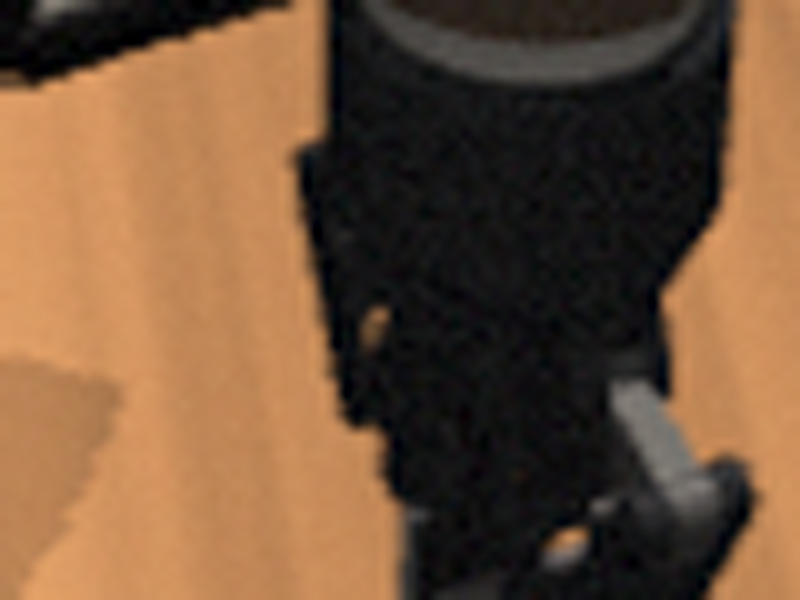

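View pics/t3.png

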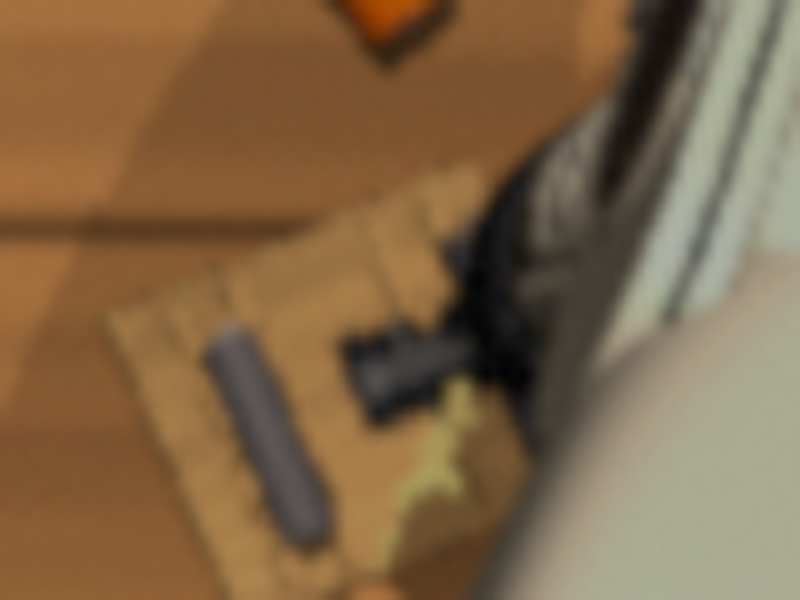

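```bash
python3 go.py .5943 .2128 .12 .398
```

```text
turn/.15 [ 0.011 -0.012 -0.036] shift/.025 in goal axes [-7.528 15.646  0.271] now axes [-7.445 15.685  0.283]
```

```bash
python3 -m handwheel '[{"dx":-0.4,"dy":0.4,"dz":0,"ax":0,"ay":0,"az":0},{"dx":-0.4,"dy":0.8,"dz":0,"ax":0,"ay":0,"az":0},{"dx":-0.4,"dy":1,"dz":0,"ax":0,"ay":0,"az":0},{"dx":-0.4,"dy":1,"dz":0,"ax":0,"ay":0,"az":0},{"dx":-0.4,"dy":1,"dz":0,"ax":0,"ay":0,"az":0},{"dx":-0.4,"dy":1,"dz":0,"ax":0,"ay":0,"az":0},{"dx":-0.4,"dy":1,"dz":0,"ax":0,"ay":0,"az":0},{"dx":-0.4,"dy":1,"dz":0,"ax":0,"ay":0,"az":0},{"dx":-0.4,"dy":1,"dz":0,"ax":0,"ay":0,"az":0},{"dx":-0.4,"dy":1,"dz":0,"ax":0,"ay":0,"az":0},{"dx":-0.4,"dy":1,"dz":0,"ax":0,"ay":0,"az":0},{"dx":-0.4,"dy":1,"dz":0,"ax":0,"ay":0,"az":0}]'
python3 go.py .5943 .2128 .12 .398
```

```text
clock: 10.25
eef_pos: [0.5764, 0.0858, 0.1275]
tool_rot: [-0.195, 0.981, 0.0, -0.0]
ft_force: [0.1, 0.1, -1.0]
grip_width: 0.0302
turn/.15 [ 0.004 -0.005 -0.03 ] shift/.025 in goal axes [-2.629  4.405  0.302] now axes [-2.609  4.417  0.303]
```

```bash
python3 -m handwheel '[{"dx":-0.5,"dy":1,"dz":0,"ax":0,"ay":0,"az":0},{"dx":-0.5,"dy":1,"dz":0,"ax":0,"ay":0,"az":0},{"dx":-0.5,"dy":0.9,"dz":0,"ax":0,"ay":0,"az":0},{"dx":-0.5,"dy":0.8,"dz":0,"ax":0,"ay":0,"az":0},{"dx":-0.4,"dy":0.5,"dz":0.1,"ax":0,"ay":0,"az":0},{"dx":-0.2,"dy":0.2,"dz":0.1,"ax":0,"ay":0,"az":-0.03},{"dx":0,"dy":0,"dz":0.1,"ax":0,"ay":0,"az":0},{"dx":0,"dy":0,"dz":0,"ax":0,"ay":0,"az":0},{"dx":0,"dy":0,"dz":0,"ax":0,"ay":0,"az":0}]'
python3 go.py .5943 .2128 .12 .398
python3 - <<'E'
from h import *
t=bot.camera("top");s=bot.camera("side")
save(s,"s4.png",(265,150,365,225));save(t,"t4.png",(220,190,300,250))
print(proj(t,bot.get_obs()["eef_pos"]),proj(s,bot.get_obs()["eef_pos"]))
E
```

```text
clock: 11.15
eef_pos: [0.5946, 0.2089, 0.1203]
tool_rot: [-0.197, 0.98, -0.0, -0.001]
ft_force: [1.5, 0.2, -1.0]
grip_width: 0.03
turn/.15 [-0.001 -0.007 -0.015] shift/.025 in goal axes [-0.049  0.148  0.011] now axes [-0.049  0.148  0.011]
[252.43905469 213.81144101] [319.2831374  173.49357436]
```

View pics/s4.png

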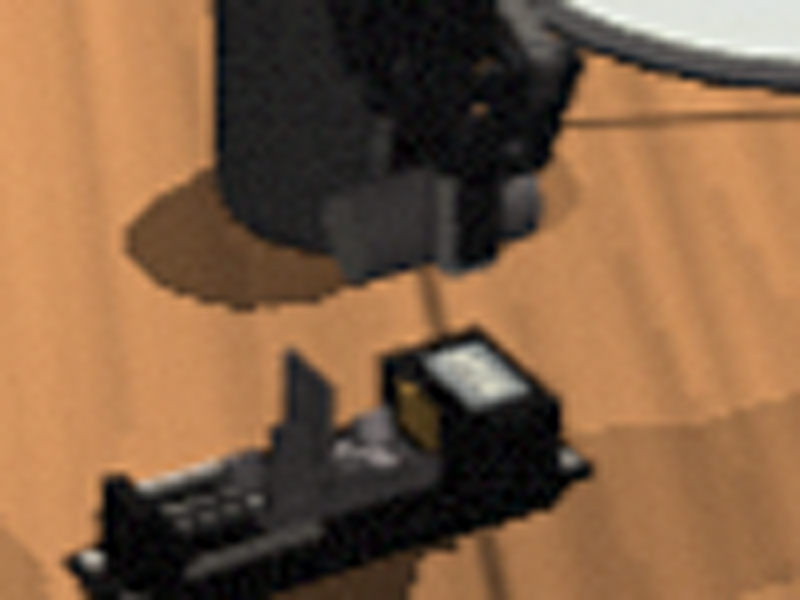

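View pics/t4.png

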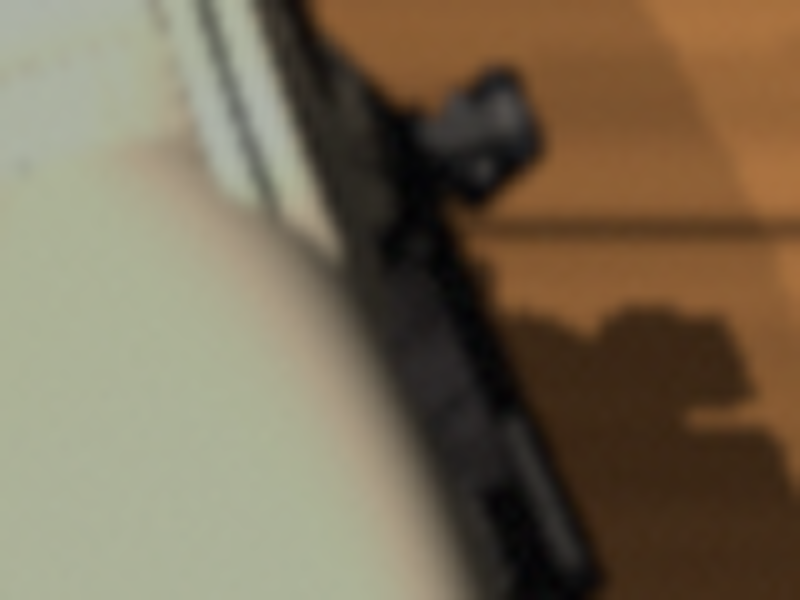

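```bash
cat > e.py <<'E'
from h import *
import pickle
t,s=pickle.load(open("cams.pkl","rb"))
q=[.5482,.1934,.398]
g=cv2.cvtColor(t["img"],cv2.COLOR_RGB2LAB).astype(np.float32)[:,:,2]
gs=t["img"].astype(np.float32)[:,:,0]
c,sn=np.cos(q[2]),np.sin(q[2])
def W(x,y,z): return np.array([q[0]+c*x-sn*y,q[1]+sn*x+c*y,z])
ys=np.arange(-.05,.0501,.0005)
def edge(xs,sgn,z):
    out=[]
    for x in xs:
        P=np.array([proj(t,W(x,y,z)) for y in ys],np.float32)
        v=cv2.remap(gs,P[:,0].reshape(1,-1),P[:,1].reshape(1,-1),cv2.INTER_LINEAR)[0]
        v=np.convolve(v,np.ones(3)/3,"same"); m=(ys*sgn>.018)&(abs(ys)<.045); d=np.gradient(v)*sgn
        # half level crossing between dark inside and wood outside
        w=np.where(m,np.clip(d,0,None),0); k=np.argmax(w); sl=slice(max(k-4,0),k+5)
        out.append((w[sl]*ys[sl]).sum()/w[sl].sum())
    return np.array(out)
for lab,xs in(("rear",np.arange(-.05,-.005,.004)),("mid",np.arange(0,.04,.004)),("head",np.arange(.05,.082,.004))):
    for z in(0,.016,.04): print(lab,z,"-y",np.round(np.median(edge(xs,-1,z))*1e3,2),"+y",np.round(np.median(edge(xs,1,z))*1e3,2))
E
python3 e.py
```

```text
rear 0 -y -30.79 +y 22.7
rear 0.016 -y -32.03 +y 20.56
rear 0.04 -y -33.71 +y 19.12
mid 0 -y -29.47 +y 31.88
mid 0.016 -y -30.11 +y 30.04
mid 0.04 -y -32.32 +y 27.05
head 0 -y -27.8 +y 32.82
head 0.016 -y -28.58 +y 31.71
head 0.04 -y -30.9 +y 29.07
```

```bash
cat >> e.py <<'E'
print("----")
xs=np.arange(-.07,.1,.005)
a=edge(xs,-1,0)*1e3;b=edge(xs,1,.016)*1e3
for x,u,v in zip(xs,a,b): print(round(x*1e3),round(u,1),round(v,1))
E
python3 e.py | sed -n '/----/,$p'
python3 - <<'E'
import pickle
from h import *
t,s=pickle.load(open("cams.pkl","rb"))
save(s,"s5.png",(270,185,340,237))
im=t["img"][195:265,235:290,::-1]; cv2.imwrite("pics/t5.png",cv2.resize(im,None,fx=8.5,fy=8.5,interpolation=cv2.INTER_NEAREST))
E
```

```text
----
-70 -24.1 20.5
-65 -23.8 22.5
-60 -32.2 27.0
-55 -31.4 28.5
-50 -29.9 29.0
-45 -31.5 19.7
-40 -31.0 20.0
-35 -30.7 19.7
-30 -31.5 20.0
-25 -30.8 20.5
-20 -30.5 20.5
-15 -31.3 30.0
-10 -30.5 30.5
-5 -30.1 31.1
0 -30.5 29.2
5 -30.0 29.5
10 -29.1 30.0
15 -29.0 29.8
20 -30.3 30.4
25 -29.0 30.9
30 -27.7 30.0
35 -29.1 30.7
40 -28.7 30.0
45 -28.4 30.0
50 -28.9 30.5
55 -29.4 31.5
60 -28.0 32.4
65 -29.3 31.4
70 -28.0 31.1
75 -27.1 31.5
80 -27.1 31.9
85 -27.9 32.1
90 -26.6 33.3
95 -20.5 24.0
```

View pics/t5.png

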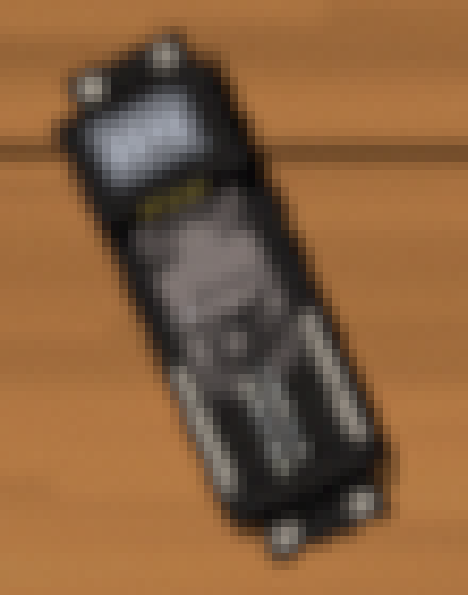

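```bash
python3 go.py .5937 .2141 .075 .426
python3 -m handwheel '[{"dx":0,"dy":0.15,"dz":0.2,"ax":0,"ay":0,"az":-0.1},{"dx":0,"dy":0,"dz":0.4,"ax":0,"ay":0,"az":-0.1},{"dx":0,"dy":0,"dz":0.4,"ax":0,"ay":0,"az":0},{"dx":0,"dy":0,"dz":0.4,"ax":0,"ay":0,"az":0},{"dx":0,"dy":0,"dz":0.3,"ax":0,"ay":0,"az":0},{"dx":0,"dy":0,"dz":0.1,"ax":0,"ay":0,"az":0},{"dx":0,"dy":0,"dz":0,"ax":0,"ay":0,"az":0},{"dx":0,"dy":0,"dz":0,"ax":0,"ay":0,"az":0},{"dx":0,"dy":0,"dz":0,"ax":0,"ay":0,"az":0}]'
python3 go.py .5937 .2141 .067 .426
python3 - <<'E'
from h import *
s=bot.camera("side")
save(s,"s6.png",(265,170,345,230))
E
```

```text
turn/.15 [-0.001 -0.001 -0.202] shift/.025 in goal axes [-0.039  0.205  1.829] now axes [-0.033  0.206  1.829]
clock: 12.15
eef_pos: [0.5938, 0.2137, 0.0762]
tool_rot: [-0.212, 0.977, 0.0, 0.001]
ft_force: [-0.4, 0.3, -1.2]
grip_width: 0.03
turn/.15 [-0.001  0.008  0.008] shift/.025 in goal axes [-0.001  0.015  0.367] now axes [-0.001  0.015  0.367]
```

View pics/s6.png

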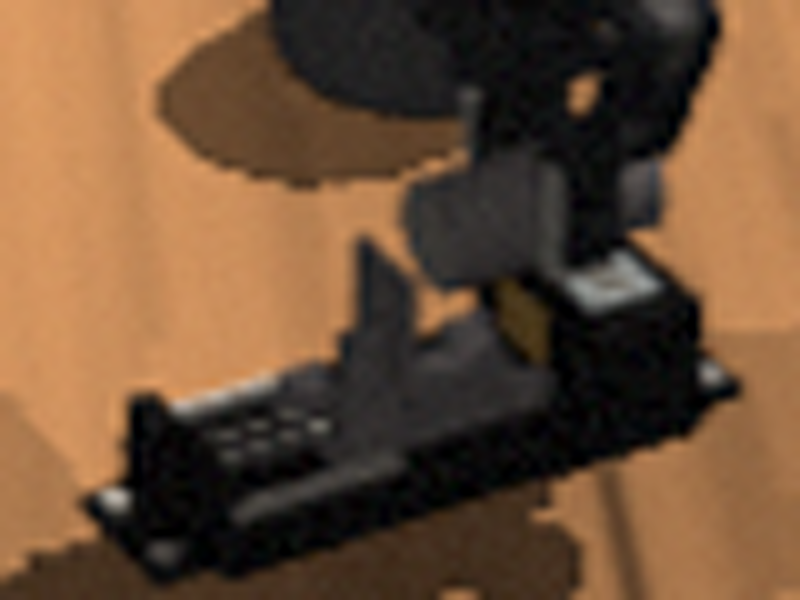

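```bash
cat > f.py <<'E'
from h import *
o=bot.get_obs();q=[.5482,.1934,.426];c,sn=np.cos(q[2]),np.sin(q[2]);d=o["eef_pos"][:2]-q[:2];f=o["ft_force"]
print("tcp charger mm",np.round([(c*d[0]+sn*d[1])*1e3,(-sn*d[0]+c*d[1])*1e3,o["eef_pos"][2]*1e3],2),"F ch",np.round([c*f[0]+sn*f[1],-sn*f[0]+c*f[1],f[2]],2),"M",np.round(o["ft_torque"],3),round(o["clock"],2))
E
python3 -m handwheel '[{"dx":0,"dy":0,"dz":0.2,"ax":0,"ay":0,"az":0},{"dx":0,"dy":0,"dz":0.16,"ax":0,"ay":0,"az":0},{"dx":0,"dy":0,"dz":0,"ax":0,"ay":0,"az":0},{"dx":0,"dy":0,"dz":0,"ax":0,"ay":0,"az":0}]'
python3 f.py
python3 -m handwheel '[{"dx":0.1,"dy":0,"dz":0,"ax":0,"ay":0,"az":0},{"dx":0.1,"dy":0,"dz":0,"ax":0,"ay":0,"az":0},{"dx":0.04,"dy":0,"dz":0,"ax":0,"ay":0,"az":0},{"dx":0,"dy":0,"dz":0,"ax":0,"ay":0,"az":0}]'
python3 f.py
```

```text
clock: 12.6
eef_pos: [0.5931, 0.2135, 0.0662]
tool_rot: [-0.212, 0.977, -0.0, -0.0]
ft_force: [-0.3, -0.3, -0.9]
grip_width: 0.0298
tcp charger mm [49.18 -0.26 66.16] F ch [-0.39 -0.13 -0.89] M [ 0.039  0.063 -0.002] 12.6
clock: 13.0
eef_pos: [0.5878, 0.211, 0.0667]
tool_rot: [-0.212, 0.977, -0.0, 0.0]
ft_force: [-0.5, 0.4, -0.7]
grip_width: 0.0301
tcp charger mm [43.3  -0.31 66.73] F ch [-0.26  0.58 -0.72] M [-0.015 -0.019 -0.034] 13.0
```

Flat end near x≈9.8; contact expected after ~5 mm.

```bash
for i in 1; do :; done
python3 -m handwheel '[{"dx":0.06,"dy":0,"dz":0,"ax":0,"ay":0,"az":0},{"dx":0.06,"dy":0,"dz":0,"ax":0,"ay":0,"az":0},{"dx":0,"dy":0,"dz":0,"ax":0,"ay":0,"az":0}]' | tail -0; python3 f.py
python3 -m handwheel '[{"dx":0.04,"dy":0,"dz":0,"ax":0,"ay":0,"az":0},{"dx":0,"dy":0,"dz":0,"ax":0,"ay":0,"az":0}]'| tail -0; python3 f.py
python3 -m handwheel '[{"dx":0.04,"dy":0,"dz":0,"ax":0,"ay":0,"az":0},{"dx":0,"dy":0,"dz":0,"ax":0,"ay":0,"az":0}]'| tail -0; python3 f.py
python3 -m handwheel '[{"dx":0.04,"dy":0,"dz":0,"ax":0,"ay":0,"az":0},{"dx":0,"dy":0,"dz":0,"ax":0,"ay":0,"az":0}]'| tail -0; python3 f.py
python3 -m handwheel '[{"dx":0.04,"dy":0,"dz":0,"ax":0,"ay":0,"az":0},{"dx":0,"dy":0,"dz":0,"ax":0,"ay":0,"az":0}]'| tail -0; python3 f.py
```

```text
tcp charger mm [41.15 -0.33 66.88] F ch [ 1.45  0.1  -2.15] M [ 0.1   -0.336  0.017] 13.3
tcp charger mm [40.2  -0.34 66.87] F ch [ 2.93 -0.59 -0.84] M [ 0.25  -0.596 -0.074] 13.5
tcp charger mm [38.85 -0.32 66.8 ] F ch [ 3.23  0.66 -2.05] M [ 0.257 -0.609 -0.027] 13.7
tcp charger mm [37.68 -0.31 66.77] F ch [ 3.75 -0.08 -1.  ] M [ 0.328 -0.556 -0.008] 13.9
tcp charger mm [36.6  -0.31 66.76] F ch [ 3.43  0.74 -1.88] M [ 0.286 -0.638 -0.022] 14.1Exception ignored on flushing sys.stdout:
BrokenPipeError: [Errno 32] Broken pipe
Exception ignored on flushing sys.stdout:
BrokenPipeError: [Errno 32] Broken pipe
Exception ignored on flushing sys.stdout:
BrokenPipeError: [Errno 32] Broken pipe
Exception ignored on flushing sys.stdout:
BrokenPipeError: [Errno 32] Broken pipe
Exception ignored on flushing sys.stdout:
BrokenPipeError: [Errno 32] Broken pipe
```

```bash
python3 -m handwheel '[{"dx":0.1,"dy":0,"dz":0,"ax":0,"ay":0,"az":0},{"dx":0.1,"dy":0,"dz":0,"ax":0,"ay":0,"az":0},{"dx":0.1,"dy":0,"dz":0,"ax":0,"ay":0,"az":0},{"dx":0.1,"dy":0,"dz":0,"ax":0,"ay":0,"az":0},{"dx":0.06,"dy":0,"dz":0,"ax":0,"ay":0,"az":0},{"dx":0,"dy":0,"dz":0,"ax":0,"ay":0,"az":0}]'; python3 f.py
python3 -m handwheel '[{"dx":0.1,"dy":0,"dz":0,"ax":0,"ay":0,"az":0},{"dx":0.1,"dy":0,"dz":0,"ax":0,"ay":0,"az":0},{"dx":0.1,"dy":0,"dz":0,"ax":0,"ay":0,"az":0},{"dx":0.06,"dy":0,"dz":0,"ax":0,"ay":0,"az":0},{"dx":0,"dy":0,"dz":0,"ax":0,"ay":0,"az":0}]'; python3 f.py
```

```text
clock: 14.7
eef_pos: [0.5715, 0.2037, 0.0669]
tool_rot: [-0.212, 0.977, 0.0, 0.001]
ft_force: [5.3, 2.2, -3.0]
grip_width: 0.0302
tcp charger mm [25.48 -0.28 66.87] F ch [ 5.69 -0.16 -3.03] M [ 0.518 -1.072 -0.066] 14.7
clock: 15.2
eef_pos: [0.5641, 0.2003, 0.067]
tool_rot: [-0.212, 0.977, 0.0, 0.002]
ft_force: [6.6, 3.3, -3.7]
grip_width: 0.0301
tcp charger mm [17.34 -0.25 67.02] F ch [ 7.34  0.26 -3.66] M [ 0.668 -1.393 -0.105] 15.2
```

```bash
python3 -m handwheel '[{"dx":0.06,"dy":0,"dz":0,"ax":0,"ay":0,"az":0},{"dx":0.06,"dy":0,"dz":0,"ax":0,"ay":0,"az":0},{"dx":0.04,"dy":0,"dz":0,"ax":0,"ay":0,"az":0},{"dx":0,"dy":0,"dz":0,"ax":0,"ay":0,"az":0}]'>/dev/null; python3 f.py
python3 -m handwheel '[{"dx":0.03,"dy":0,"dz":0,"ax":0,"ay":0,"az":0},{"dx":0,"dy":0,"dz":0,"ax":0,"ay":0,"az":0}]'>/dev/null; python3 f.py
python3 - <<'E'
from h import *
s=bot.camera("side");t=bot.camera("top")
save(s,"s7.png",(265,170,345,230));save(t,"t7.png",(225,190,305,250))
E
python3 f.py
```

```text
tcp charger mm [13.83 -0.24 67.11] F ch [ 7.7   0.82 -3.39] M [ 0.864 -1.521 -0.114] 15.6
tcp charger mm [13.24 -0.22 67.12] F ch [ 8.64  0.87 -3.87] M [ 0.836 -1.574 -0.127] 15.8
tcp charger mm [13.25 -0.22 67.12] F ch [ 8.17  0.35 -3.36] M [ 0.824 -1.565 -0.106] 15.9
```

View pics/s7.png

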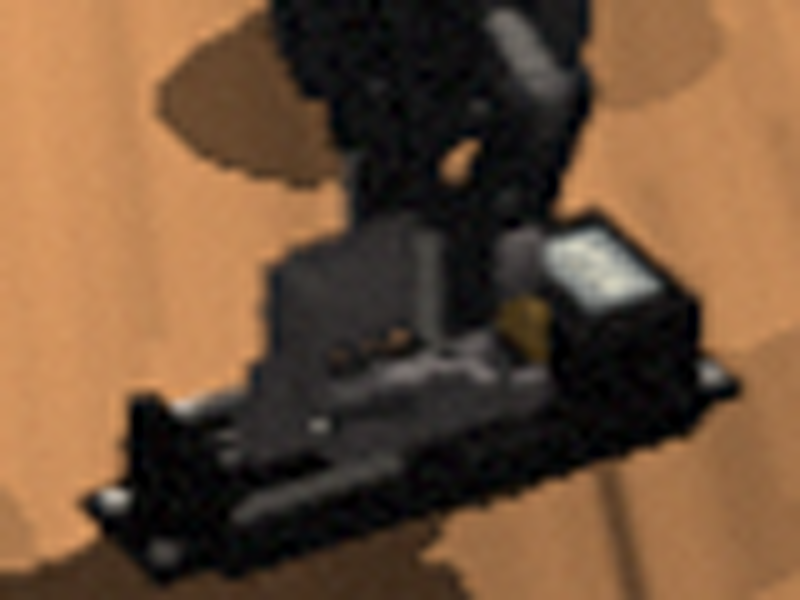

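View pics/t7.png

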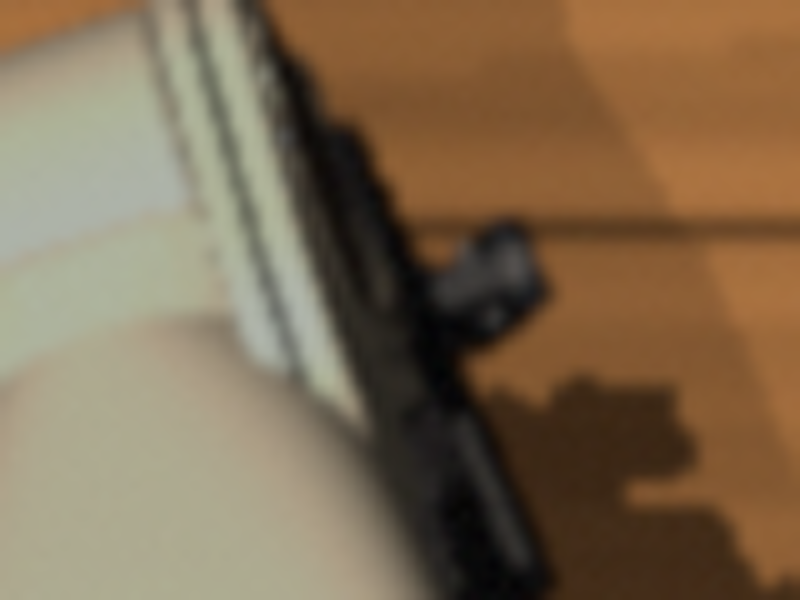

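```bash
for i in 1; do :; done
python3 -m handwheel '[{"dx":0.02,"dy":0,"dz":0,"ax":0,"ay":0,"az":0},{"dx":0,"dy":0,"dz":0,"ax":0,"ay":0,"az":0}]'>/dev/null; python3 f.py
python3 -m handwheel '[{"dx":0.02,"dy":0,"dz":0,"ax":0,"ay":0,"az":0},{"dx":0,"dy":0,"dz":0,"ax":0,"ay":0,"az":0}]'>/dev/null; python3 f.py
python3 -m handwheel '[{"dx":0.02,"dy":0,"dz":0,"ax":0,"ay":0,"az":0},{"dx":0,"dy":0,"dz":0,"ax":0,"ay":0,"az":0}]'>/dev/null; python3 f.py
```

```text
tcp charger mm [12.86 -0.22 67.13] F ch [ 8.69 -0.14 -4.14] M [ 0.816 -1.649 -0.134] 16.1
tcp charger mm [12.4  -0.24 67.17] F ch [ 8.62  0.38 -3.16] M [ 0.91  -1.665 -0.153] 16.3
tcp charger mm [11.97 -0.22 67.16] F ch [ 8.37  0.28 -3.87] M [ 0.785 -1.702 -0.092] 16.5
```

```bash
python3 -m handwheel '[{"dx":0,"dy":0,"dz":0.08,"ax":0,"ay":0,"az":0},{"dx":0,"dy":0,"dz":0.08,"ax":0,"ay":0,"az":0},{"dx":0,"dy":0,"dz":0.08,"ax":0,"ay":0,"az":0},{"dx":0,"dy":0,"dz":0,"ax":0,"ay":0,"az":0}]'>/dev/null; python3 f.py
python3 -m handwheel '[{"dx":0,"dy":0,"dz":0.06,"ax":0,"ay":0,"az":0},{"dx":0,"dy":0,"dz":0.06,"ax":0,"ay":0,"az":0},{"dx":0,"dy":0,"dz":0,"ax":0,"ay":0,"az":0}]'>/dev/null; python3 f.py
```

```text
tcp charger mm [12.65 -0.42 62.01] F ch [9.42 0.04 0.  ] M [ 0.784 -1.619 -0.064] 16.9
tcp charger mm [12.76 -0.47 59.16] F ch [ 7.99 -0.51  0.2 ] M [ 0.769 -1.571 -0.078] 17.2
```

```bash
python3 -m handwheel '[{"dx":0.02,"dy":0,"dz":0.04,"ax":0,"ay":0,"az":0},{"dx":0,"dy":0,"dz":0.06,"ax":0,"ay":0,"az":0},{"dx":0,"dy":0,"dz":0,"ax":0,"ay":0,"az":0}]'>/dev/null; python3 f.py
python3 -m handwheel '[{"dx":0,"dy":0,"dz":0.06,"ax":0,"ay":0,"az":0},{"dx":0,"dy":0,"dz":0.06,"ax":0,"ay":0,"az":0},{"dx":0,"dy":0,"dz":0,"ax":0,"ay":0,"az":0}]'>/dev/null; python3 f.py
python3 - <<'E'
from h import *
s=bot.camera("side")
save(s,"s8.png",(265,170,345,230))
E
```

```text
tcp charger mm [12.41 -0.47 56.77] F ch [ 9.61 -0.04  0.57] M [ 0.726 -1.551 -0.133] 17.5
tcp charger mm [12.42 -0.48 53.74] F ch [8.63 0.81 0.68] M [ 0.751 -1.54  -0.088] 17.8
```

View pics/s8.png

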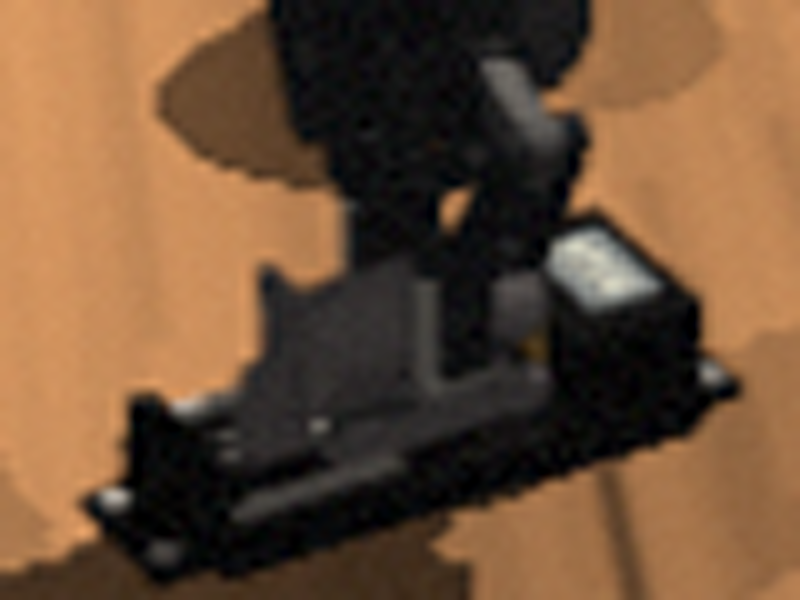

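```bash
python3 -m handwheel '[{"dx":0,"dy":0,"dz":0.06,"ax":0,"ay":0,"az":0},{"dx":0,"dy":0,"dz":0.04,"ax":0,"ay":0,"az":0},{"dx":0,"dy":0,"dz":0,"ax":0,"ay":0,"az":0}]'>/dev/null; python3 f.py
python3 -m handwheel '[{"dx":0,"dy":0,"dz":0.06,"ax":0,"ay":0,"az":0},{"dx":0,"dy":0,"dz":0.04,"ax":0,"ay":0,"az":0},{"dx":0,"dy":0,"dz":0,"ax":0,"ay":0,"az":0}]'>/dev/null; python3 f.py
python3 -m handwheel '[{"dx":0,"dy":0,"dz":0.04,"ax":0,"ay":0,"az":0},{"dx":0,"dy":0,"dz":0.04,"ax":0,"ay":0,"az":0},{"dx":0,"dy":0,"dz":0,"ax":0,"ay":0,"az":0}]'>/dev/null; python3 f.py
```

```text
tcp charger mm [12.45 -0.48 51.28] F ch [ 8.48 -0.18  0.53] M [ 0.762 -1.61  -0.103] 18.15
tcp charger mm [12.52 -0.48 48.83] F ch [ 8.84 -0.47  0.03] M [ 0.786 -1.6   -0.096] 18.45
tcp charger mm [12.5  -0.51 46.82] F ch [ 8.37 -0.14  0.17] M [ 0.802 -1.565 -0.024] 18.75
```

```bash
python3 -m handwheel '[{"dx":0,"dy":0,"dz":0.04,"ax":0,"ay":0,"az":0},{"dx":0,"dy":0,"dz":0.03,"ax":0,"ay":0,"az":0},{"dx":0,"dy":0,"dz":0,"ax":0,"ay":0,"az":0}]'>/dev/null; python3 f.py
python3 -m handwheel '[{"dx":0,"dy":0,"dz":0.04,"ax":0,"ay":0,"az":0},{"dx":0,"dy":0,"dz":0,"ax":0,"ay":0,"az":0}]'>/dev/null; python3 f.py
python3 -m handwheel '[{"dx":0,"dy":0,"dz":0.04,"ax":0,"ay":0,"az":0},{"dx":0,"dy":0,"dz":0,"ax":0,"ay":0,"az":0}]'>/dev/null; python3 f.py
```

```text
tcp charger mm [12.55 -0.49 45.1 ] F ch [9.24 0.41 0.29] M [ 0.734 -1.61  -0.145] 19.05
tcp charger mm [12.69 -0.46 44.52] F ch [8.46 0.29 1.88] M [ 0.721 -1.414 -0.051] 19.25
tcp charger mm [12.78 -0.33 44.16] F ch [6.86 0.51 6.05] M [ 0.663 -1.157 -0.087] 19.45
```

```bash
python3 - <<'E'
from h import *
s=bot.camera("side");t=bot.camera("top")
save(s,"s9.png",(270,185,334,233));save(t,"t9.png",(225,190,305,250))
E
python3 f.py
```

```text
tcp charger mm [12.78 -0.33 44.17] F ch [6.62 1.53 5.93] M [ 0.65  -1.123 -0.094] 19.55
```

View pics/s9.png

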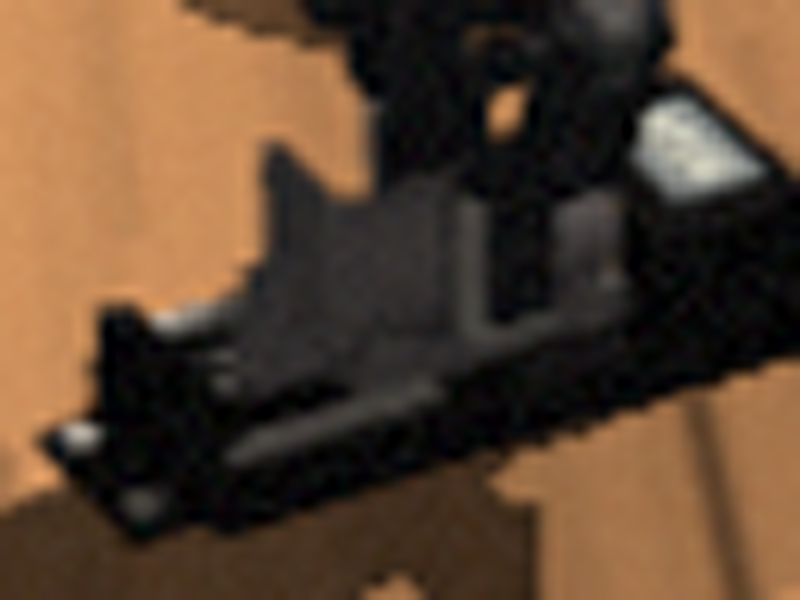

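Run:
```python
from h import *
s=bot.camera("side")
q=[.5482,.1934,.426];c,sn=np.cos(q[2]),np.sin(q[2])
W=lambda x,y,z:np.array([q[0]+(c*x-sn*y)/1e3,q[1]+(sn*x+c*y)/1e3,z/1e3])
im=s["img"].copy(); im=cv2.resize(im[185:233,270:334],None,fx=12.5,fy=12.5,interpolation=cv2.INTER_CUBIC)
im=np.clip(im.astype(float)*1.8,0,255).astype(np.uint8)
for zc,col in((34,(0,255,0)),(38,(255,0,0))):
  for x in(-22,42):
    th=np.linspace(0,2*np.pi,60)
    P=np.array([proj(s,W(x,16*np.cos(a),zc+16*np.sin(a))) for a in th]); P=((P-[270,185]+.5)*12.5).astype(int)
    cv2.polylines(im,[P],True,col,1)
P=np.array([proj(s,W(x,y,z)) for x,y,z in((-22,-14,64),(-22,14,64),(45,28,40),(45,-28,40),(85,-28,40),(85,28,40),(45,28,40))]);P=((P-[270,185]+.5)*12.5).astype(int)
cv2.polylines(im,[P[:2]],False,(255,255,0),1);cv2.polylines(im,[P[2:]],False,(0,255,255),1)
cv2.imwrite("pics/ov.png",im[:,:,::-1])
```

```text
(no output)
```

View pics/ov.png

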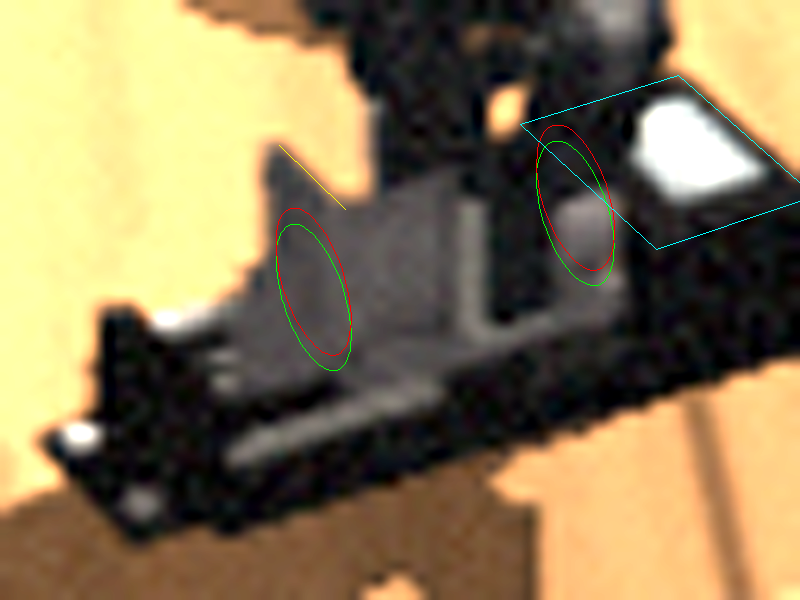

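```bash
python3 -m handwheel '[{"dx":0,"dy":0.02,"dz":0,"ax":0,"ay":0,"az":0},{"dx":0,"dy":0,"dz":0,"ax":0,"ay":0,"az":0}]'>/dev/null; python3 f.py
python3 -m handwheel '[{"dx":0,"dy":0.02,"dz":0,"ax":0,"ay":0,"az":0},{"dx":0,"dy":0,"dz":0,"ax":0,"ay":0,"az":0}]'>/dev/null; python3 f.py
```

```text
tcp charger mm [12.82 -0.2  44.11] F ch [ 7.72 -0.62  5.5 ] M [ 0.458 -1.318 -0.055] 19.8
tcp charger mm [12.88  0.15 43.85] F ch [ 7.62 -1.17  3.75] M [ 0.502 -1.402 -0.052] 20.0
```

```bash
python3 -m handwheel '[{"dx":0,"dy":0.02,"dz":0,"ax":0,"ay":0,"az":0},{"dx":0,"dy":0,"dz":0,"ax":0,"ay":0,"az":0}]'>/dev/null; python3 f.py
python3 -m handwheel '[{"dx":0,"dy":0.02,"dz":0,"ax":0,"ay":0,"az":0},{"dx":0,"dy":0,"dz":0,"ax":0,"ay":0,"az":0}]'>/dev/null; python3 f.py
```

```text
tcp charger mm [12.85  0.5  43.59] F ch [ 8.82 -0.26  2.22] M [ 0.434 -1.541 -0.056] 20.2
tcp charger mm [12.72  0.89 43.33] F ch [ 8.46 -2.27  0.52] M [ 0.446 -1.724 -0.027] 20.4
```

```bash
python3 -m handwheel '[{"dx":0,"dy":0,"dz":0.03,"ax":0,"ay":0,"az":0},{"dx":0,"dy":0,"dz":0,"ax":0,"ay":0,"az":0}]'>/dev/null; python3 f.py
python3 -m handwheel '[{"dx":0,"dy":0,"dz":0.03,"ax":0,"ay":0,"az":0},{"dx":0,"dy":0,"dz":0,"ax":0,"ay":0,"az":0}]'>/dev/null; python3 f.py
```

```text
tcp charger mm [12.79  1.14 42.89] F ch [ 8.27 -0.74  2.84] M [ 0.462 -1.523 -0.008] 20.6
tcp charger mm [12.91  1.29 42.62] F ch [7.81 0.27 4.57] M [ 0.522 -1.22  -0.09 ] 20.8
```

```bash
python3 -m handwheel '[{"dx":0,"dy":0.02,"dz":0,"ax":0,"ay":0,"az":0},{"dx":0,"dy":0,"dz":0,"ax":0,"ay":0,"az":0}]'>/dev/null; python3 f.py
python3 -m handwheel '[{"dx":0,"dy":0.02,"dz":0,"ax":0,"ay":0,"az":0},{"dx":0,"dy":0,"dz":0,"ax":0,"ay":0,"az":0}]'>/dev/null; python3 f.py
```

```text
tcp charger mm [12.94  1.61 42.37] F ch [ 8.47 -0.85  4.89] M [ 0.519 -1.491 -0.087] 21.0
tcp charger mm [12.91  2.03 42.06] F ch [ 8.71 -1.67  1.68] M [ 4.930e-01 -1.608e+00  1.000e-03] 21.2
```

```bash
python3 -m handwheel '[{"dx":0.01,"dy":0.02,"dz":0.02,"ax":0,"ay":0,"az":0},{"dx":0,"dy":0,"dz":0,"ax":0,"ay":0,"az":0}]'>/dev/null; python3 f.py
python3 -m handwheel '[{"dx":0,"dy":0.02,"dz":0.0,"ax":0,"ay":0,"az":0},{"dx":0,"dy":0,"dz":0,"ax":0,"ay":0,"az":0}]'>/dev/null; python3 f.py
python3 - <<'E'
from h import *
s=bot.camera("side");t=bot.camera("top")
save(s,"s10.png",(270,185,334,233));save(t,"t10.png",(225,190,305,250))
E
```

```text
tcp charger mm [12.78  2.51 41.58] F ch [ 8.87 -1.17  1.68] M [ 0.489 -1.665 -0.062] 21.4
tcp charger mm [12.6   2.82 41.42] F ch [ 9.44 -1.87  0.96] M [ 0.434 -1.742 -0.062] 21.6
```

View pics/s10.png

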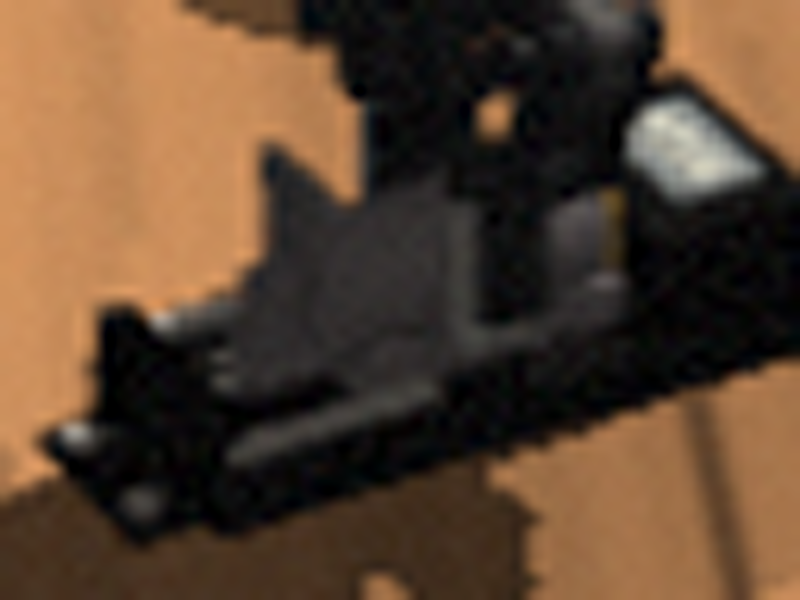

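```bash
python3 -m handwheel '[{"dx":0,"dy":0,"dz":0.02,"ax":0,"ay":0,"az":0},{"dx":0,"dy":0,"dz":0,"ax":0,"ay":0,"az":0}]'>/dev/null; python3 f.py
python3 -m handwheel '[{"dx":0,"dy":0,"dz":0.02,"ax":0,"ay":0,"az":0},{"dx":0,"dy":0,"dz":0,"ax":0,"ay":0,"az":0}]'>/dev/null; python3 f.py
python3 - <<'E'
from h import *
s=bot.camera("side")
q=[.5482,.1934,.426];c,sn=np.cos(q[2]),np.sin(q[2])
W=lambda x,y,z:np.array([q[0]+(c*x-sn*y)/1e3,q[1]+(sn*x+c*y)/1e3,z/1e3])
im=s["img"].copy(); im=cv2.resize(im[185:233,270:334],None,fx=12.5,fy=12.5,interpolation=cv2.INTER_CUBIC)
im=np.clip(im.astype(float)*2.2,0,255).astype(np.uint8)
px=lambda P:((np.array(P)-[270,185]+.5)*12.5).astype(int)
for y0,zc,col in((0,34,(0,255,0)),(3,34,(255,0,0))):
  for x in(-22,42):
    th=np.linspace(0,2*np.pi,60)
    cv2.polylines(im,[px([proj(s,W(x,y0+16*np.cos(a),zc+16*np.sin(a))) for a in th])],True,col,1)
cv2.polylines(im,[px([proj(s,W(45,y,z)) for y,z in((6,28),(6,40),(-6,40),(-6,28))])],True,(0,255,255),1)
cv2.polylines(im,[px([proj(s,W(-22,y,z)) for y,z in((14,64),(-14,64),(-14,16.5))])],False,(255,255,0),1)
cv2.imwrite("pics/ov2.png",im[:,:,::-1])
E
```

```text
tcp charger mm [12.61  2.81 41.33] F ch [ 8.37 -2.42  3.49] M [ 0.36  -1.505 -0.138] 21.9
tcp charger mm [12.62  2.82 41.25] F ch [ 7.33 -0.9   6.17] M [ 0.266 -1.291 -0.087] 22.1
```

View pics/ov2.png

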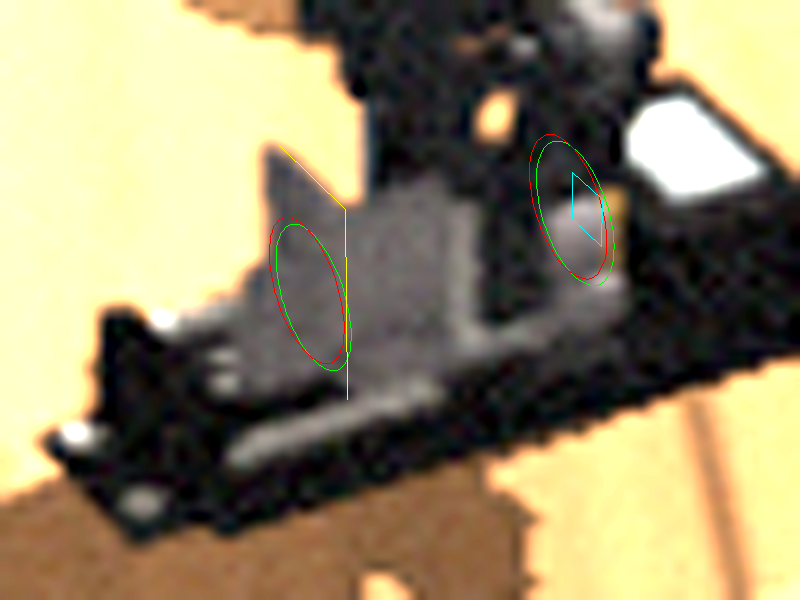

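```bash
python3 -m handwheel '[{"dx":0,"dy":0,"dz":-0.03,"ax":0,"ay":0,"az":0},{"dx":0,"dy":0,"dz":0,"ax":0,"ay":0,"az":0}]'>/dev/null; python3 f.py
python3 -m handwheel '[{"dx":-0.02,"dy":0,"dz":0,"ax":0,"ay":0,"az":0},{"dx":0,"dy":0,"dz":0,"ax":0,"ay":0,"az":0}]'>/dev/null; python3 f.py
python3 -m handwheel '[{"dx":-0.02,"dy":0,"dz":0,"ax":0,"ay":0,"az":0},{"dx":0,"dy":0,"dz":0,"ax":0,"ay":0,"az":0}]'>/dev/null; python3 f.py
```

```text
tcp charger mm [12.6   2.84 41.33] F ch [ 8.67 -1.73  2.51] M [ 0.361 -1.588 -0.088] 22.35
tcp charger mm [12.64  2.82 41.29] F ch [ 7.62 -1.11  2.47] M [ 0.258 -1.446 -0.026] 22.55
tcp charger mm [12.69  2.82 41.27] F ch [ 6.   -1.47  4.11] M [ 0.24  -1.24  -0.106] 22.75
```

```bash
python3 -m handwheel '[{"dx":-0.02,"dy":0,"dz":0,"ax":0,"ay":0,"az":0},{"dx":0,"dy":0,"dz":-0.01,"ax":0,"ay":0,"az":0},{"dx":0,"dy":0,"dz":0,"ax":0,"ay":0,"az":0}]'>/dev/null; python3 f.py
python3 -m handwheel '[{"dx":-0.02,"dy":0,"dz":0,"ax":0,"ay":0,"az":0},{"dx":0,"dy":0,"dz":0,"ax":0,"ay":0,"az":0},{"dx":0,"dy":0,"dz":0,"ax":0,"ay":0,"az":0}]'>/dev/null; python3 f.py
```

```text
tcp charger mm [12.81  2.8  41.28] F ch [ 6.35 -2.41  3.78] M [ 0.145 -1.192 -0.069] 23.05
tcp charger mm [12.99  2.79 41.24] F ch [ 6.65 -0.82  4.45] M [ 0.09  -1.058 -0.162] 23.35
```

```bash
python3 -m handwheel '[{"dx":0,"dy":0,"dz":0,"ax":0,"ay":0,"az":0},{"dx":0,"dy":0,"dz":0,"ax":0,"ay":0,"az":0},{"dx":0,"dy":0,"dz":0,"ax":0,"ay":0,"az":0}]' -0.16; python3 f.py
python3 -m handwheel '[{"dx":0,"dy":0,"dz":0,"ax":0,"ay":0,"az":0},{"dx":0,"dy":0,"dz":0,"ax":0,"ay":0,"az":0},{"dx":0,"dy":0,"dz":0,"ax":0,"ay":0,"az":0}]' 0.1; python3 f.py
python3 - <<'E'
from h import *
s=bot.camera("side");save(s,"s11.png",(270,185,334,233))
E
```

```text
clock: 23.65
eef_pos: [0.555, 0.2007, 0.0385]
tool_rot: [-0.212, 0.977, -0.0, -0.002]
ft_force: [1.1, -0.1, 0.0]
grip_width: 0.0358
tcp charger mm [ 9.15  3.83 38.53] F ch [ 0.95 -0.5   0.03] M [ 0.009 -0.023  0.059] 23.65
clock: 23.95
eef_pos: [0.5564, 0.2012, 0.0391]
tool_rot: [-0.212, 0.977, -0.0, -0.0]
ft_force: [-0.1, 0.5, 0.9]
grip_width: 0.0467
tcp charger mm [10.64  3.71 39.05] F ch [0.13 0.54 0.89] M [ 0.014 -0.049 -0.096] 23.95
```

View pics/s11.png

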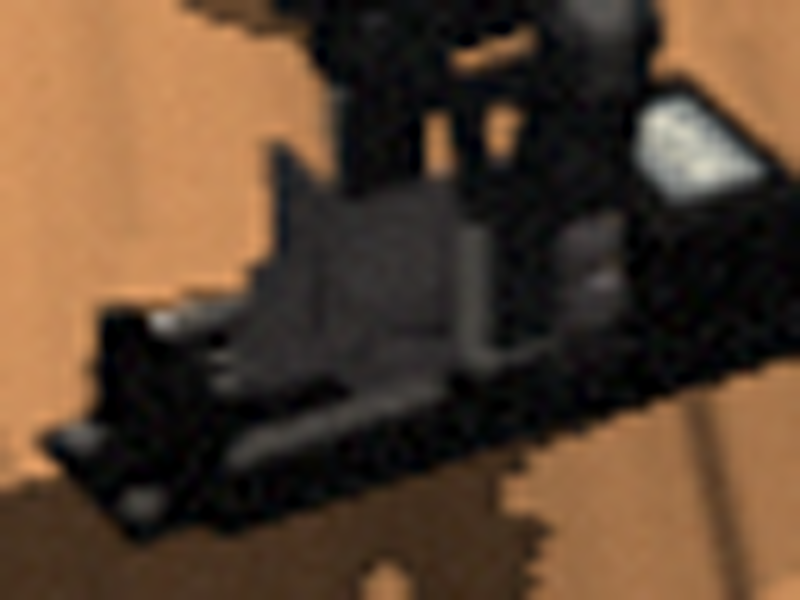

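```bash
python3 -m handwheel '[{"dx":0,"dy":0,"dz":-0.1,"ax":0,"ay":0,"az":0},{"dx":0,"dy":0,"dz":-0.2,"ax":0,"ay":0,"az":0},{"dx":0,"dy":0,"dz":-0.3,"ax":0,"ay":0,"az":0},{"dx":0,"dy":0,"dz":-0.5,"ax":0,"ay":0,"az":0},{"dx":0,"dy":0,"dz":-0.8,"ax":0,"ay":0,"az":0},{"dx":0,"dy":0,"dz":-1,"ax":0,"ay":0,"az":0},{"dx":0,"dy":0,"dz":-1,"ax":0,"ay":0,"az":0},{"dx":0,"dy":0,"dz":-1,"ax":0,"ay":0,"az":0},{"dx":0,"dy":0,"dz":-1,"ax":0,"ay":0,"az":0}]'; python3 f.py
python3 -m handwheel '[{"dx":0.5,"dy":-0.5,"dz":-1,"ax":0,"ay":0,"az":0},{"dx":1,"dy":-1,"dz":0,"ax":0,"ay":0,"az":0},{"dx":1,"dy":-1,"dz":0,"ax":0,"ay":0,"az":0},{"dx":1,"dy":-1,"dz":0,"ax":0,"ay":0,"az":0},{"dx":1,"dy":-1,"dz":0,"ax":0,"ay":0,"az":0},{"dx":0.8,"dy":-1,"dz":0,"ax":0,"ay":0,"az":0},{"dx":0,"dy":-1,"dz":0,"ax":0,"ay":0,"az":0},{"dx":0,"dy":-0.6,"dz":0,"ax":0,"ay":0,"az":0},{"dx":0,"dy":0,"dz":0,"ax":0,"ay":0,"az":0}]'
python3 - <<'E'
from h import *
s=bot.camera("side");t=bot.camera("top");save(s,"s12.png",(270,185,334,233));save(t,"t12.png",(235,195,291,265));save(t,"top12.png")
E
```

```text
clock: 24.9
eef_pos: [0.5568, 0.2013, 0.1893]
tool_rot: [-0.212, 0.977, 0.0, 0.001]
ft_force: [-0.1, 0.5, 0.1]
grip_width: 0.0471
tcp charger mm [ 11.08   3.63 189.27] F ch [0.1  0.46 0.15] M [ 0.019 -0.065  0.001] 24.9
clock: 25.8
eef_pos: [0.5107, -0.0166, 0.2127]
tool_rot: [-0.211, 0.978, -0.0, 0.001]
ft_force: [-0.5, 1.3, -0.3]
grip_width: 0.0468
```

View pics/s12.png

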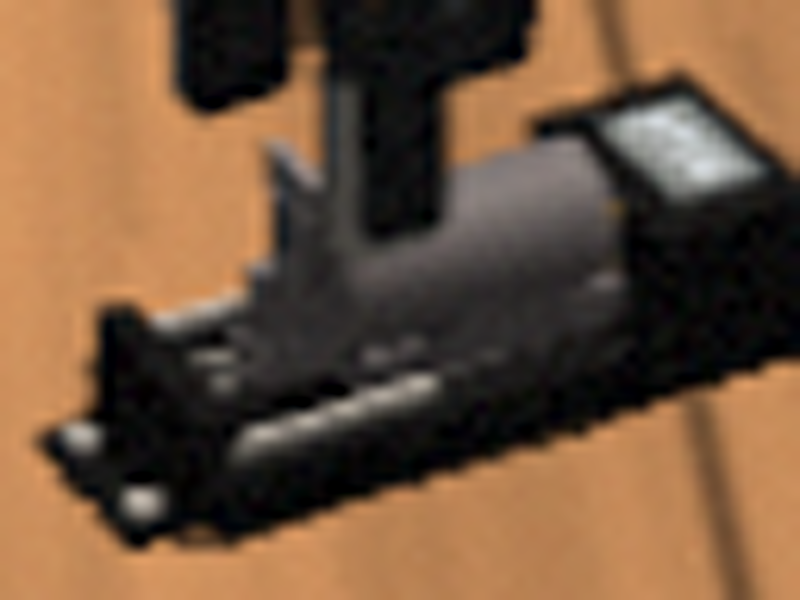

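View pics/t12.png

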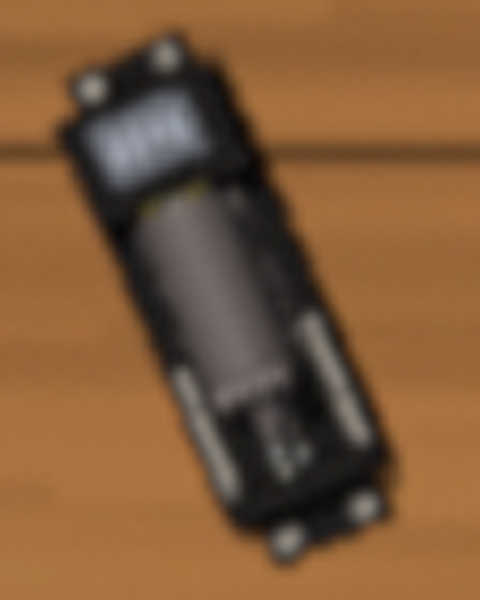

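View pics/top12.png

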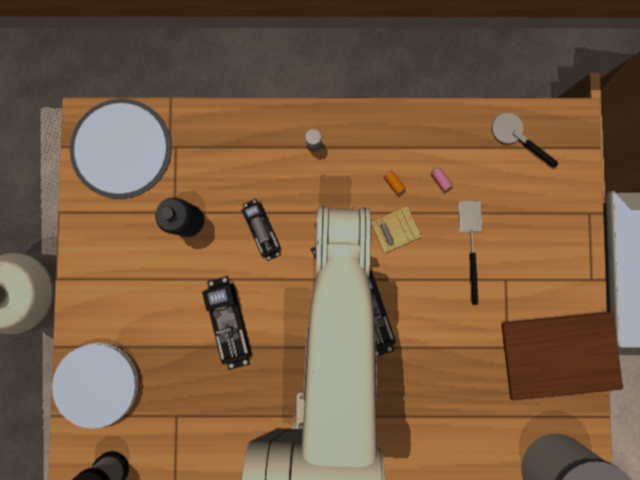

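Run:
```python
from h import *
s=bot.camera("side");t=bot.camera("top")
q=[.5482,.1934,.426];c,sn=np.cos(q[2]),np.sin(q[2])
W=lambda x,y,z:np.array([q[0]+(c*x-sn*y)/1e3,q[1]+(sn*x+c*y)/1e3,z/1e3])
def hull(p,y0,z0,x0,x1):
    th=np.linspace(0,2*np.pi,60)
    P=np.array([proj(p,W(x,y0+16*np.cos(a),z0+16*np.sin(a))) for x in(x0,x1) for a in th],np.float32)
    return cv2.convexHull(P)[:,0]
for p,o,w,h_,n in((t,(240,200),48,60,"ovt"),(s,(278,188),52,39,"ovs")):
    f=600/h_ if n=="ovt" else 780/w
    im=cv2.resize(p["img"][o[1]:o[1]+h_,o[0]:o[0]+w],None,fx=f,fy=f,interpolation=cv2.INTER_CUBIC)
    im=np.clip(im*1.5,0,255).astype(np.uint8)
    px=lambda P:((np.array(P)-o+.5)*f).astype(int)
    for y0,z0,col in((0,34,(0,255,0)),(3,34,(255,0,0)),(3,38,(255,255,0))):
        cv2.polylines(im,[px(hull(p,y0,z0,-22,42))],True,col,1)
    cv2.polylines(im,[px([proj(p,W(x,y,40)) for x,y in((45,28),(45,-28),(85,-28),(85,28))])],True,(0,255,255),1)
    cv2.polylines(im,[px([proj(p,W(x,y,16)) for x,y in((-63,30),(-63,-30),(85,-30),(85,30))])],True,(255,0,255),1)
    cv2.polylines(im,[px([proj(p,W(-22,y,z)) for y,z in((14,16),(14,64),(-14,64),(-14,16))])],False,(255,255,255),1)
    cv2.imwrite("pics/%s.png"%n,im[:,:,::-1])
```

```text
(no output)
```

View pics/ovt.png

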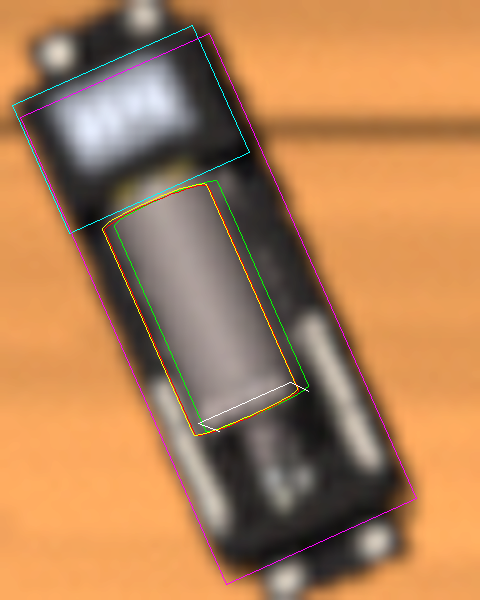

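View pics/ovs.png

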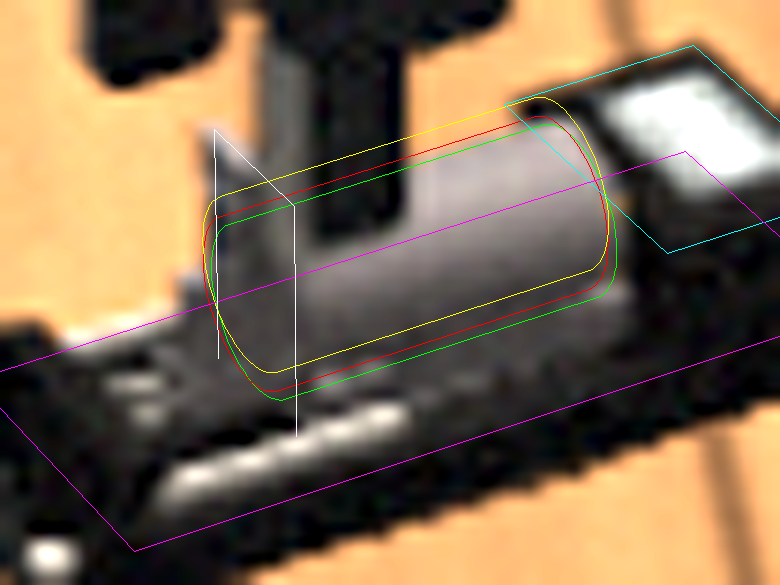

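```bash
python3 -c "
from workcell import bot
print(bot.job_done(), bot.get_obs()['clock'])"
```

```text
the job is handed in; nothing more can be done
the job is handed in; nothing more can be done
```

The large cell is in the smallest charger, flat end against the slider and button end at the head contact. I handed the job in with the arm clear, at about 26 s of the 54 s allowed.

- **How it went:** I held the cell level just above the head and pushed the slider back about 28–29 mm with its flat end. The push peaked at about 9.6 N and I did not reach the hard stop. I then lowered the cell into the trough by feel, let go and lifted straight up.
- **Last checks:** In both cameras the cell's outline matches the seated position (axis 34 mm high, level, on the centre line) with the slider against its flat end. Seen from above, the other things stand where they were.
- **What disagreed:** By the robot's own position the trough centre was about 3 mm to the side of where I had measured it from the cameras. The cell touched one flank of the ribs first, at up to about 6 N. I shifted it sideways in small steps until it went down to the expected height. Before release it also stuck by friction just short of the head. I did not measure the final contact force. That the button touches the head is judged from the pictures only.

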